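# Wind the machine vise open to 50 mm with its loose crank

### The arm

A 6-joint arm with a two-finger parallel gripper is mounted at the origin on the work surface. World frame = base frame: x ahead of the robot, y to its left, z up, the work surface at z = 0. Lengths are in m, angles in degrees, forces in N, time in s.
With the tool pointing down it reaches from about 0.275 to 0.725 m from the base axis. Payload 5.6 kg.
Tool frame: the origin (TCP) lies midway between the tips of the shut fingers; the grasp point (between the pads) lies 19 mm behind it; z points along the fingers, y is the line along which they close (so a half turn about z gives the same grasp; the last joint's range is limited). The gripper opens to 85 mm and grips with 20 to 120 N. Pads are 22 mm wide; open, the fingers measure 114 mm over their backs; the gripper's body (76 mm by 85 mm) begins 54 mm behind the grasp point. The pads swing forward as they close: fully open they stand 13 mm farther back than shut.
Start: joints at [80.134, 14.616, 6.199, 0, -81.583, -16.306], TCP at [0.243, 0.494, 0.231] pointing down, gripper open.
Joint ranges: [-168.99, 168.99], [-69.2, 112.95], [-62.41, 85.93], [-164.36, 98.24], [-168.68, -3.75], [-174.98, 174.98]. Speed limits (degrees/s): [147.25, 147.25, 180, 180, 180, 180].

### API

Orientations are given as a 3x3 rotation matrix whose columns are the frame's x, y, z axes.
In Python, from workcell import arm gives the robot as it stands.
- The arm moves only by the shell command python3 -m inch 'ROWS' [FORCE]. ROWS is JSON, a list of rows, each a list of 3 entries, a list of its own where there are three numbers: the shift along the tool's x, y, z in cm, then the turn, a rotation vector about the tool's x, y, z in degrees, then the opening in per cent of the stroke, from 0 (shut) to 100 (fully open). In form: [[[tx, ty, tz], [wx, wy, wz], fingers], ...]. A call has exactly 8 rows; each row shifts and turns the commanded pose from where the row before left it, along the tool's axes as they then stand; what a row does not reach is not made up. A row lasts 1/8 s, in which the tool goes at most 62.5 mm and 10.7 degrees, less where a joint would pass 70% of its speed; a pose out of reach is approached as far as the arm can. A call is refused whole if a number of a shift passes 6.25 or a number of a turn 10.7, either way. A call with a gripper value outside its range is refused whole. The fingers move at their own pace and stop on an object; FORCE is the grip in N (left out, the last holds). Time passes only in rows, so rows that do not move let the fingers close, or fill a call up. It gives the time, the measured TCP pose, the force, the opening and the grip force at its end, in the units of the state.
- arm.observe(): the state, without advancing time (a new reading comes with each control period).
- arm.capture(name): name is "scene" or "side" or "wrist"; returns the picture (480x640x3 uint8, blue, green, red); there is no depth.
- arm.get_calibration(name): a dict with "mtx" (3x3 intrinsics, pixels), "origin" and "orientation" of the camera in the world. Camera axes: x right, y down, z forward; pixel columns grow to the right and rows downward; lengths in m; the calibration is good to about 2 mm. A picture is of the moment at which its call begins: read the wrist's pose just before it. get_calibration takes no time and is no camera call; for the wrist camera it gives the pose at the moment of the call.
- arm.close_job(): hands the job in; it is judged then, once.
The state is a dict: "clock": time; "qpos": joint angles; "joint_velocities": joint speeds; "effort": joint torques, N m; "position": TCP position; "eef_rot": TCP orientation; "contact_force": force on the tool from outside, world axes, zero at the start; "wrist_torque": the same for the moment, N m; "grip_width": finger opening in m; "grip_force": force on a finger pad.
Only numpy, scipy, OpenCV 4.12 (cv2) and the standard library are available. Lean on these libraries where they do the work, as an engineer would, in place of code of your own. Each camera call takes 0.05 s, during which the arm holds its last target. There are 200 camera calls.

### The job

The crank handle of the machine vise lies loose on the bench. Fit its socket fully home on the hexagon of the vise's screw, then wind the jaws open to 50 mm, so that the jaw's pointer stands at the full-width line halfway along the steel rule. Leave the crank fully home on the screw, and do not disturb the other things on the bench.

Things in the scene. Friction and masses are not known exactly. Their poses are not given: they have to be found in the camera images.
- vise: machine vise on a round swivel base and a wooden riser, all fixed, about 290 mm long, 192 high, 190 wide at the riser. Origin: on the bench under its middle; z up; x along the screw, from the crank end (-x) to the fixed jaw (+x). Screw axis level at y = 0, z = 125 mm. The bed's front plate ends at x = -149, the riser at x = -115; under collar and hexagon is only the bench
- shoulder (a point): point on the screw axis at the root of the hexagon (vise x = -172, y = 0, z = 125 mm), fixed to the vise, axes as the vise's. Towards +x: a round collar, 30 mm diameter, 23 long, whose face stops the crank's socket here; nothing latches the crank, so it can creep outward while it is wound. Towards -x: the bare hexagon
- hex_end (a point): centre of the free end of the screw's hexagon (vise x = -204 mm), axes as the vise's. The hexagon is 20 mm across flats and 32 mm long, its last 6 mm tapering to 13. It turns with the screw but does not shift along its axis. Its angle at the start is arbitrary and is not reported: find it by touch or by eye
- crank: loose Z-shaped crank handle of the vise, dark steel with a black grip, 0.45 kg, lying flat. Origin: centre of the mouth of its hexagonal socket (17 mm above the bench as it lies). x: the socket axis, out of the mouth; on the screw it points the same way as the vise's x. Socket 22 mm across flats (flats above and below when z is up), 36 deep, flared to 27 at the mouth over 5 mm; boss 34 across flats, x = 0 to -36
- arm (a point): middle of the crank's arm (crank x = -44, y = 33, z = 0 mm), axes as the crank's. The arm is a bar 16 mm thick (x = -36 to -52) and 24 mm high (z = -12 to 12), from the socket's axis (y = 0) along +y to y = 79. With 1 mm of play all round the socket goes on the hexagon every 60 degrees, some 12 degrees early or late
- grip (a point): point on the crank's grip (crank x = -110, y = 65, z = 0 mm), axes as the crank's. The grip is a freely spinning cylinder parallel to the crank's x, 65 mm from the turning axis, from x = -53 to -155 mm, 26 mm in diameter between end flanges of 34 mm
- jaw (a joint): opening of the vise in m, 0 with the jaws shut, 0.100 fully open. The screw moves it 8 mm per turn; turning the crank anticlockwise, as seen from the crank end looking at the vise, opens it. The screw needs about 0.3 N m (5 N at the grip) and stays where it is left, also under the weight of the crank
- pointer (a point): tip of the steel pointer carried by the moving jaw, above the rule beside the jaws (-y side of the vise), 150 mm above the bench; moves along the vise's -x as the vise opens; axes as the vise's
- mark50 (a point): the 50 mm line of the steel rule along the -y side of the vise bed: the full-width line halfway along it (lines every 5 mm, longer ones every 10, full-width ones at 0, 50 and 100 mm; 0 is at the fixed jaw's face). Fixed to the vise, axes as the vise's; with the jaw open 50 mm the pointer has this line's x
- iron_rest: bystander, loose: soldering-iron rest: grey tin tray 95 x 65 x 24 mm with a wire bow 62 mm high; origin at the centre of its underside, z up
- screwdriver: bystander, loose: screwdriver, 190 mm long, 26 mm thick, lying; origin at the centre of its underside, x towards the blade
- spanner: bystander, loose: small spanner, 170 mm long, 20 mm thick, lying; origin at the centre of its underside, z up
- battery: bystander, loose: battery pack of three cells, 48 x 44 x 15 mm; origin at the centre of its underside, z up
- tape: bystander, loose: roll of tape, 90 mm across, 20 mm high; origin at the centre of its underside, z up
- glue: bystander, loose: upright glue bottle, 52 mm across, 130 mm tall; origin at the centre of its underside, z up
- kit_case: bystander, loose: open plastic case of a kit, 110 x 75 x 35 mm; origin at the centre of its underside, z up
Mind the look-alikes: they are no part of the job. What is shaped like the crank but pink is not meant.

How it is judged:
By the outcome, as a careful person would: the job done as asked, in the order asked, and still so for the second after the job is handed in, with the robot touching nothing.
It also fails if it takes over 72 s, if anything falls off the work surface, if the arm or the gripper's body presses on something with over 40 N, if the wrist force passes 120 N, or if a joint passes its speed limit or range.

## Working session

There is one attempt and no reset: what is moved stays moved. The work goes in short steps, Python scripts to look and compute and a shell command to move; the robot and the scene stay as the last step left them, time stands still between calls to the robot, and variables do not carry over. Pictures are saved under pics/ and viewed, at most 10 in all, crops included, and the job is handed in when it is done.

```bash
ls; mkdir -p pics; cat > h.py <<'E'
import numpy as np, cv2
from workcell import arm
def snap(c,name=None):
    k=arm.get_calibration(c); im=arm.capture(c)
    if name: cv2.imwrite('pics/'+name+'.png',im)
    return im,k
def ray(k,uv):
    d=np.linalg.inv(np.array(k['mtx']))@np.array([uv[0],uv[1],1.0]); d=np.array(k['orientation'])@d
    return np.array(k['origin']),d/np.linalg.norm(d)
def onz(k,uv,z):
    o,d=ray(k,uv); return o+d*(z-o[2])/d[2]
def tri(k1,a,k2,b):
    o1,d1=ray(k1,a);o2,d2=ray(k2,b)
    A=np.stack([d1,-d2],1); s=np.linalg.lstsq(A,o2-o1,rcond=None)[0]
    p,q=o1+s[0]*d1,o2+s[1]*d2
    return (p+q)/2,np.linalg.norm(p-q)
def proj(k,P):
    c=np.array(k['orientation']).T@(np.array(P)-np.array(k['origin'])); p=np.array(k['mtx'])@c; return p[:2]/p[2]
E
python3 - <<'E'
from h import *
np.set_printoptions(precision=4,suppress=True)
for c in ['scene','side','wrist']:
    im,k=snap(c,c+'0'); print(c,k)
print(arm.observe())
E
```

```text
pics
scene {'mtx': array([[516.9311,   0.    , 322.0242],
       [  0.    , 516.9311, 241.4673],
       [  0.    ,   0.    ,   1.    ]]), 'origin': array([ 1.5252, -0.3066,  0.9216]), 'orientation': array([[ 0.2144,  0.5895, -0.7788],
       [ 0.9767, -0.1344,  0.1671],
       [-0.0061, -0.7965, -0.6046]])}
side {'mtx': array([[572.0272,   0.    , 318.9684],
       [  0.    , 572.0272, 236.3179],
       [  0.    ,   0.    ,   1.    ]]), 'origin': array([-0.1078, -0.6563,  1.1292]), 'orientation': array([[ 0.7066, -0.5445,  0.4519],
       [-0.7073, -0.561 ,  0.4302],
       [ 0.0193, -0.6236, -0.7815]])}
wrist {'mtx': array([[336.0628,   0.    , 321.4392],
       [  0.    , 336.0628, 238.1604],
       [  0.    ,   0.    ,   1.    ]]), 'origin': array([0.3067, 0.4624, 0.3734]), 'orientation': array([[-0.4406, -0.8623, -0.2496],
       [-0.8977,  0.4235,  0.1218],
       [ 0.0006,  0.2777, -0.9607]])}
{'clock': 0.15, 'qpos': array([ 80.1344,  14.6453,   6.1484,  -0.0185, -81.5847, -16.3065]), 'joint_velocities': array([-0.0676, -0.0509,  0.2098,  0.075 ,  0.0621, -0.0448]), 'effort': array([ -0.0008, -38.6941,  23.8081,   5.3667,  -0.0045,   0.    ]), 'position': array([0.2424, 0.4933, 0.2306]), 'eef_rot': array([[ 0.8975, -0.4411, -0.0006],
       [-0.4411, -0.8975, -0.0013],
       [ 0.0001,  0.0015, -1.    ]]), 'contact_force': array([-0.0545, -0.5979, -0.5281]), 'wrist_torque': array([ 0.0088,  0.0054, -0.0221]), 'grip_force': 0.0, 'grip_width': 0.08542726568748878}
```

View pics/scene0.png

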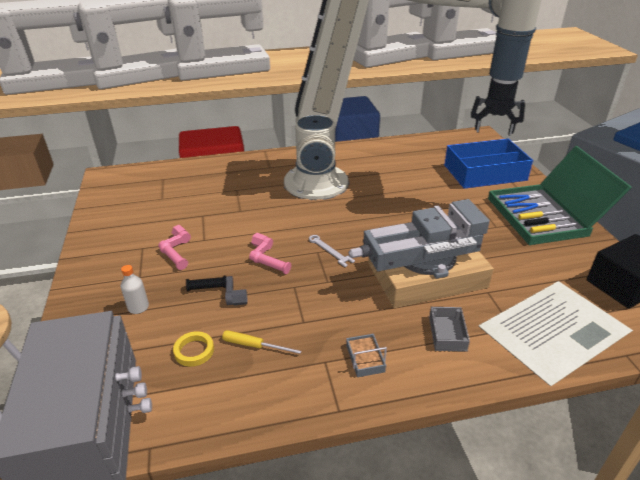

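View pics/side0.png

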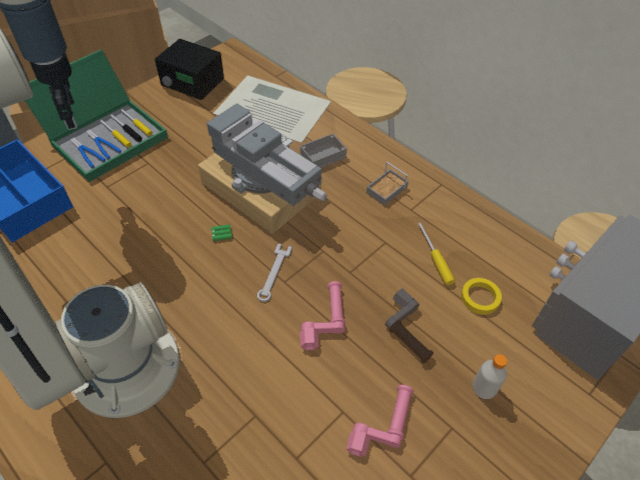

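The scene view shows the crank at (187–247, 275–303) with its boss and mouth at right, and the vise's hexagon at about (353,253). In the side view the crank is at (385–432, 290–360) and the hexagon at about (320,196). I'll enlarge both.

```bash
python3 - <<'E'
import cv2,numpy as np
s=cv2.imread('pics/scene0.png'); d=cv2.imread('pics/side0.png')
def c(im,x,y,w,h,W,H): return cv2.resize(im[y:y+h,x:x+w],(W,H),interpolation=cv2.INTER_CUBIC)
out=np.zeros((600,800,3),np.uint8)
out[:300,:400]=c(s,180,260,80,60,400,300)   # 5x
out[:300,400:]=c(d,375,280,80,60,400,300)[:, :]
out[300:,:400]=c(s,335,230,80,60,400,300)
out[300:,400:]=c(d,280,160,80,60,400,300)
cv2.imwrite('pics/m1.png',out)
E
```

```text
(no output)
```

View pics/m1.png

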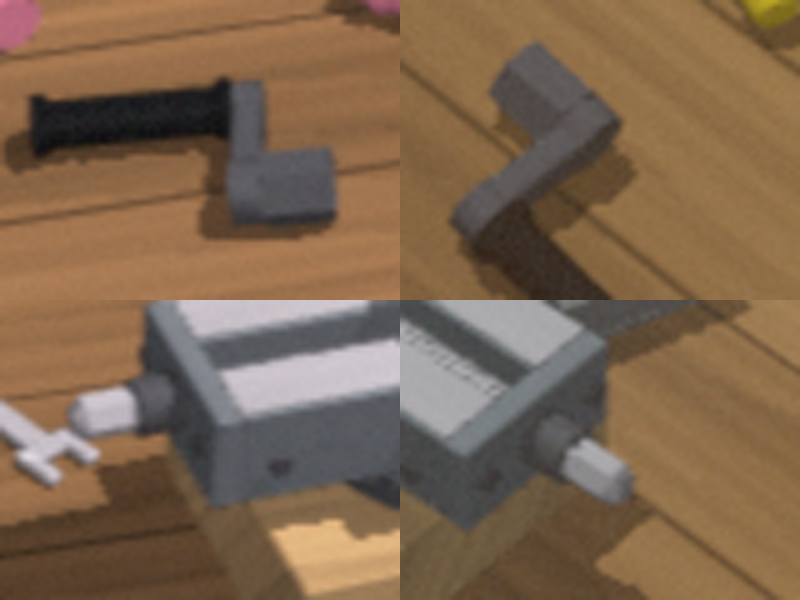

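```bash
python3 - <<'E'
from h import *
np.set_printoptions(precision=4,suppress=True)
ks=arm.get_calibration('scene');kd=arm.get_calibration('side')
print('flanges',onz(ks,(187.6,285),.017),onz(ks,(225.2,281.3),.017))
for n,a,b in [('tip',(350.8,253),(324.2,197.2)),('collar root',(362,251),(314,191)),('plate robot side',(364.6,230.8),(291,191)),('plate far',(377.4,255),(321,168))]:
    print(n,*tri(ks,a,kd,b))
print('boss side top corners z=.034', [onz(kd,(375+(x-400)/5,280+y/5),.034) for x,y in [(535,42),(495,88),(590,97)]])
print('boss scene top', [onz(ks,(180+x/5,260+y/5),.034) for x,y in [(330,150),(333,185),(230,183)]])
print('arm top z .029 side',[onz(kd,(375+(x-400)/5,280+y/5),.029) for x,y in [(598,95),(460,205),(621,122),(480,228)]])
E
```

```text
flanges [ 0.4655 -0.4391  0.017 ] [ 0.4726 -0.3422  0.017 ]
tip [ 0.5644 -0.0287  0.1275] 0.001604485272661005
collar root [0.5614 0.0017 0.1268] 0.00032073569252658284
plate robot side [0.5082 0.0237 0.1482] 0.0024460048913991627
plate far [0.6111 0.0263 0.15  ] 0.004243593012157403
boss side top corners z=.034 [array([ 0.5541, -0.2939,  0.034 ]), array([ 0.5219, -0.2972,  0.034 ]), array([ 0.549 , -0.3304,  0.034 ])]
boss scene top [array([ 0.5374, -0.2923,  0.034 ]), array([ 0.5635, -0.2934,  0.034 ]), array([ 0.5507, -0.3435,  0.034 ])]
arm top z .029 side [array([ 0.5554, -0.3308,  0.029 ]), array([ 0.467 , -0.3242,  0.029 ]), array([ 0.5517, -0.3471,  0.029 ]), array([ 0.4645, -0.338 ,  0.029 ])]
```

```bash
cat >> h.py <<'E'
from scipy.spatial.transform import Rotation as Ro, Slerp
def frame(yaw,tilt=0,roll=0):
    """tool x at world yaw (deg), z down; then tilt about tool x, roll about tool y"""
    c,s=np.cos(np.radians(yaw)),np.sin(np.radians(yaw))
    R=np.array([[c,s,0],[s,-c,0],[0,0,-1.]])
    return R@Ro.from_euler('XY',[tilt,roll],degrees=True).as_matrix()
def go(P,R,n,P0=None,R0=None):
    s=arm.observe()
    P0=s['position'] if P0 is None else np.array(P0); R0=s['eef_rot'] if R0 is None else R0
    w=Ro.from_matrix(R0.T@R).as_rotvec()
    step=[]
    for i in range(n):
        Ri=R0@Ro.from_rotvec(w*i/n).as_matrix()
        step.append(Ri.T@(np.array(P)-P0)/n*100)
    print('turn/row',np.round(np.degrees(w)/n,2)); print(np.round(step,2).tolist())
E
python3 - <<'E'
from h import *
go([.40,.04,.26],frame(-4),8)
go([.571,-.126,.207],frame(-4,50),8,[.40,.04,.26],frame(-4))
E
```

```text
turn/row [ 0.01  0.   -2.77]
[[4.27, 4.22, -0.36], [4.06, 4.42, -0.36], [3.84, 4.61, -0.36], [3.61, 4.79, -0.36], [3.38, 4.96, -0.36], [3.13, 5.12, -0.36], [2.88, 5.26, -0.37], [2.62, 5.39, -0.37]]
turn/row [ 6.25 -0.   -0.  ]
[[2.28, 1.92, 0.66], [2.28, 1.98, 0.45], [2.28, 2.02, 0.23], [2.28, 2.03, 0.01], [2.28, 2.02, -0.21], [2.28, 1.99, -0.43], [2.28, 1.93, -0.64], [2.28, 1.85, -0.85]]
```

```bash
python3 -m inch '[[[4.27,4.22,-0.36],[0,0,-2.77],60],[[4.06,4.42,-0.36],[0,0,-2.77],60],[[3.84,4.61,-0.36],[0,0,-2.77],60],[[3.61,4.79,-0.36],[0,0,-2.77],60],[[3.38,4.96,-0.36],[0,0,-2.77],60],[[3.13,5.12,-0.36],[0,0,-2.77],60],[[2.88,5.26,-0.37],[0,0,-2.77],60],[[2.62,5.39,-0.37],[0,0,-2.77],60]]' 40
python3 -m inch '[[[2.28,1.92,0.66],[6.25,0,0],60],[[2.28,1.98,0.45],[6.25,0,0],60],[[2.28,2.02,0.23],[6.25,0,0],60],[[2.28,2.03,0],[6.25,0,0],60],[[2.28,2.02,-0.21],[6.25,0,0],60],[[2.28,1.99,-0.43],[6.25,0,0],60],[[2.28,1.93,-0.64],[6.25,0,0],60],[[2.28,1.85,-0.85],[6.25,0,0],60]]'
python3 - <<'E'
from h import *
im,k=snap('wrist','w1'); print(k['origin'],proj(k,[.564,-.029,.125]))
u,v=proj(k,[.564,-.029,.125]).astype(int); u=min(max(u,80),560);v=min(max(v,60),420)
print(u,v)
a=cv2.resize(im,(400,300)); b=cv2.resize(im[v-60:v+60,u-80:u+80],(800,600),interpolation=cv2.INTER_CUBIC)
b[:225,:300]=cv2.resize(im,(300,225)); cv2.imwrite('pics/w1c.png',b)
E
```

```text
clock: 1.15
position: [0.4001, 0.0383, 0.2605]
eef_rot: [[0.998, -0.068, 0.0], [-0.068, -0.998, 0.0], [0.0, -0.0, -1.0]]
contact_force: [1.1, 1.4, 1.2]
grip_width: 0.0512
grip_force: 0.0
clock: 2.15
position: [0.5719, -0.1269, 0.2069]
eef_rot: [[0.998, -0.045, 0.054], [-0.07, -0.638, 0.766], [0.0, -0.768, -0.64]]
contact_force: [0.7, -0.4, 0.2]
grip_width: 0.0511
grip_force: 0.0
[ 0.63548023 -0.2410586   0.29850605] [322.90262617 247.44393357]
322 247
```

View pics/w1c.png

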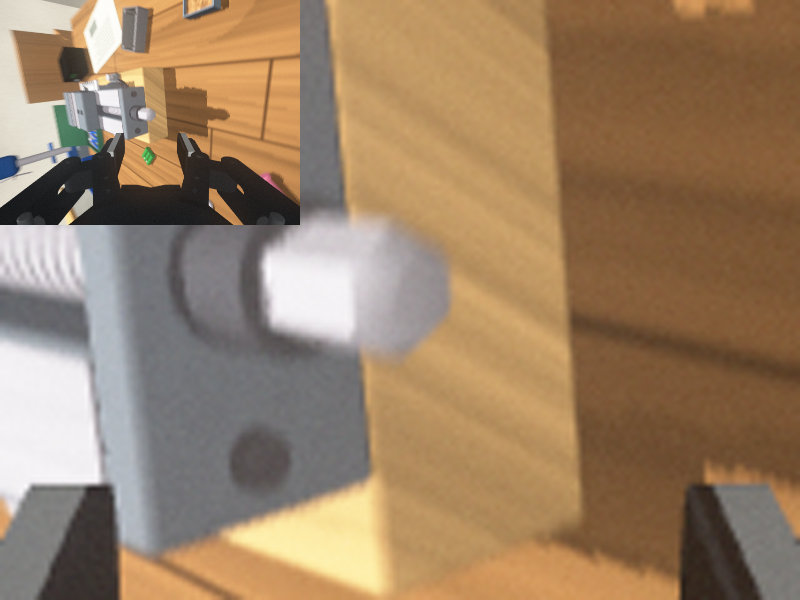

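The wrist view shows the hexagon at crop (265–450, 215–355), with its end at right and the collar at left. The fingers sit clear of it. I need the positions of the facet edges across it.

```bash
python3 - <<'E'
import cv2,numpy as np
im=cv2.imread('pics/w1.png')
for u in (298,301,304,307,310,313): print(u,im[225:262,u].mean(1).astype(int).tolist())
print(im[245,290:340].mean(1).astype(int).tolist())
b=cv2.resize(im[222:267,292:337],(600,600),interpolation=cv2.INTER_CUBIC)
g=cv2.cvtColor(b,6); g=cv2.createCLAHE(4,(3,3)).apply(g); cv2.imwrite('pics/w1d.png',g)
E
```

```text
298 [101, 92, 90, 82, 87, 85, 86, 101, 118, 138, 164, 191, 215, 229, 236, 240, 244, 244, 243, 243, 244, 245, 244, 243, 242, 232, 209, 180, 135, 90, 85, 88, 88, 97, 104, 111, 117]
301 [105, 95, 87, 90, 100, 114, 137, 162, 185, 198, 205, 208, 214, 228, 234, 240, 243, 243, 244, 245, 244, 244, 244, 243, 244, 240, 232, 207, 172, 129, 104, 88, 89, 100, 110, 111, 113]
304 [104, 99, 95, 97, 119, 148, 174, 196, 209, 208, 207, 206, 211, 226, 232, 237, 241, 243, 244, 243, 244, 243, 244, 243, 244, 242, 235, 226, 203, 160, 128, 108, 94, 103, 108, 113, 117]
307 [115, 104, 101, 109, 138, 157, 178, 194, 205, 207, 209, 205, 210, 220, 226, 232, 240, 242, 244, 244, 244, 244, 243, 243, 244, 243, 240, 230, 216, 184, 150, 129, 120, 108, 114, 114, 116]
310 [103, 103, 101, 111, 128, 152, 173, 193, 207, 204, 205, 205, 207, 216, 227, 234, 239, 241, 244, 243, 244, 243, 244, 243, 243, 243, 241, 235, 226, 210, 176, 144, 129, 120, 112, 114, 113]
313 [147, 143, 146, 154, 166, 182, 192, 198, 205, 208, 207, 206, 207, 210, 216, 217, 216, 216, 214, 209, 209, 207, 204, 203, 204, 201, 198, 193, 184, 178, 169, 155, 135, 118, 111, 109, 112]
[90, 86, 88, 92, 144, 195, 232, 244, 244, 244, 244, 244, 244, 243, 244, 243, 243, 244, 243, 244, 244, 242, 228, 209, 207, 200, 196, 188, 188, 180, 173, 164, 157, 154, 152, 148, 149, 149, 145, 144, 141, 144, 155, 160, 164, 165, 165, 162, 155, 147]
```

View pics/w1d.png

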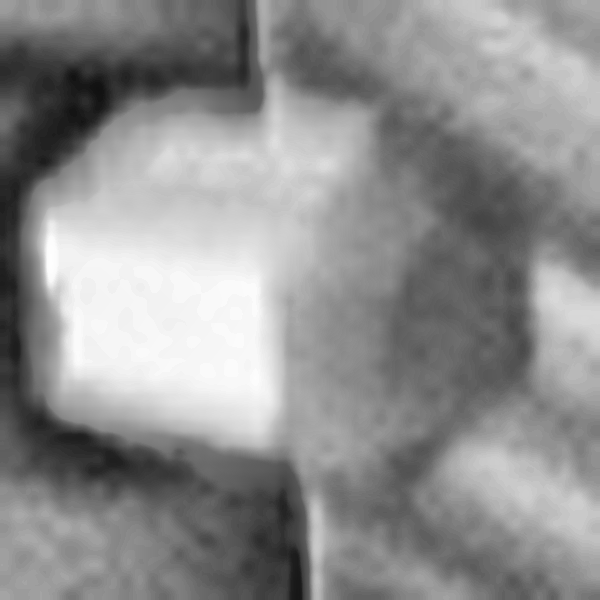

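Facet edges: grey face 8 px, bright face about 12.7 px, and a sliver of about 4 px. So one flat faces about 13° from up, towards world +x, and the crank must be rolled about 13° with its arm raised. Next is the vise yaw, from the riser's bottom edge in the scene view.

```bash
python3 - <<'E'
from h import *
np.set_printoptions(precision=4,suppress=True)
s=cv2.imread('pics/scene0.png').astype(int); k=arm.get_calibration('scene')
for u in (395,420,450,480): print(u,[tuple(x) for x in s[270:312:2,u]][::1])
pts=[]
for u in range(390,489,2):
    col=s[:,u]; lum=col.sum(1); g=lum[276:315]-lum[278:317]
    # strongest bright->dark step below the face
    i=np.argmax(g); pts.append((u,276+i+1.0,g[i]))
P=np.array([onz(k,p[:2],0)[:2] for p in pts])
v=np.array([p[:2] for p in pts]); l=cv2.fitLine(P.astype(np.float32),cv2.DIST_HUBER,0,.001,.001).ravel()
print(v[::4].tolist()); print(l,np.degrees(np.arctan2(l[1],l[0])), P[0],P[-1])
E
```

```text
395 [(np.int64(77), np.int64(108), np.int64(135)), (np.int64(68), np.int64(97), np.int64(126)), (np.int64(87), np.int64(121), np.int64(152)), (np.int64(130), np.int64(183), np.int64(227)), (np.int64(130), np.int64(183), np.int64(227)), (np.int64(127), np.int64(179), np.int64(223)), (np.int64(126), np.int64(178), np.int64(223)), (np.int64(114), np.int64(160), np.int64(201)), (np.int64(93), np.int64(136), np.int64(173)), (np.int64(73), np.int64(105), np.int64(135)), (np.int64(71), np.int64(96), np.int64(121)), (np.int64(71), np.int64(99), np.int64(125)), (np.int64(74), np.int64(105), np.int64(132)), (np.int64(77), np.int64(109), np.int64(139)), (np.int64(79), np.int64(113), np.int64(141)), (np.int64(76), np.int64(109), np.int64(138)), (np.int64(74), np.int64(104), np.int64(133)), (np.int64(73), np.int64(105), np.int64(134)), (np.int64(78), np.int64(108), np.int64(136)), (np.int64(65), np.int64(97), np.int64(133)), (np.int64(84), np.int64(124), np.int64(170))]
420 [(np.int64(57), np.int64(53), np.int64(53)), (np.int64(58), np.int64(56), np.int64(58)), (np.int64(81), np.int64(114), np.in
[... 2363 characters left out ...]
164)), (np.int64(64), np.int64(94), np.int64(132)), (np.int64(78), np.int64(113), np.int64(158)), (np.int64(81), np.int64(121), np.int64(171)), (np.int64(84), np.int64(123), np.int64(168)), (np.int64(87), np.int64(128), np.int64(176)), (np.int64(82), np.int64(119), np.int64(164)), (np.int64(79), np.int64(116), np.int64(161)), (np.int64(80), np.int64(117), np.int64(161)), (np.int64(76), np.int64(113), np.int64(156))]
[[390.0, 278.0], [398.0, 288.0], [406.0, 287.0], [414.0, 285.0], [422.0, 283.0], [430.0, 281.0], [438.0, 308.0], [446.0, 308.0], [454.0, 308.0], [462.0, 295.0], [470.0, 294.0], [478.0, 293.0], [486.0, 291.0]]
[0.3752 0.927  0.612  0.2137] 67.964325 [0.5377 0.0919] [0.6432 0.3249]
```

```bash
python3 - <<'E'
from h import *
np.set_printoptions(precision=4,suppress=True)
k=arm.get_calibration('scene')
for pts,z in [([(395,309),(420,303.5),(450,297),(480,290)],0),([(398,288),(406,286.5),(414,285),(430,281),(450,277),(480,271)],.04),([(398,288),(414,285),(430,281),(450,277),(480,271)],.045)]:
    P=np.array([onz(k,p,z) for p in pts],np.float32); l=cv2.fitLine(P[:,:2],cv2.DIST_L2,0,.001,.001).ravel()
    print(z,np.degrees(np.arctan2(l[1],l[0])),P[0],P[-1])
E
```

```text
0 -85.78669 [0.6529 0.0669 0.    ] [0.6351 0.3063 0.    ]
0.04 -86.0325 [0.6213 0.0822 0.04  ] [0.6061 0.3127 0.04  ]
0.045 -86.087074 [0.6265 0.08   0.045 ] [0.6114 0.3092 0.045 ]
```

```bash
python3 - <<'E'
from h import *
go([.505,-.333,.12],frame(-4),8)
E
```

```text
turn/row [-6.33  0.05 -0.07]
[[-0.63, 2.42, -1.36], [-0.64, 2.56, -1.09], [-0.64, 2.66, -0.8], [-0.64, 2.73, -0.5], [-0.64, 2.77, -0.2], [-0.65, 2.77, 0.11], [-0.65, 2.74, 0.41], [-0.65, 2.68, 0.71]]
```

```bash
python3 -m inch '[[[-0.63,2.42,-1.36],[-6.33,0,0],50],[[-0.64,2.56,-1.09],[-6.33,0,0],50],[[-0.64,2.66,-0.8],[-6.33,0,0],50],[[-0.64,2.73,-0.5],[-6.33,0,0],50],[[-0.64,2.77,-0.2],[-6.33,0,0],50],[[-0.65,2.77,0.11],[-6.33,0,0],50],[[-0.65,2.74,0.41],[-6.33,0,0],50],[[-0.65,2.68,0.71],[-6.33,0,0],50]]' 
python3 - <<'E'
from h import *
im,k=snap('wrist','w2'); print(k['origin'])
print('arm pt',proj(k,[.505,-.3335,.029]),'origin',proj(k,[.5415,-.292,.034]))
b=cv2.resize(im[90:450,80:560],(800,600),interpolation=cv2.INTER_CUBIC); cv2.imwrite('pics/w2c.png',b)
E
```

```text
clock: 3.2
position: [0.5053, -0.3304, 0.129]
eef_rot: [[0.998, -0.069, -0.001], [-0.069, -0.997, -0.015], [0.0, 0.015, -1.0]]
contact_force: [-0.5, 0.4, -0.4]
grip_width: 0.0423
grip_force: 0.0
[ 0.57675108 -0.33300265  0.27195533]
arm pt [324.15895834 240.00379209] origin [262.5830368  196.90298768]
```

View pics/w2c.png

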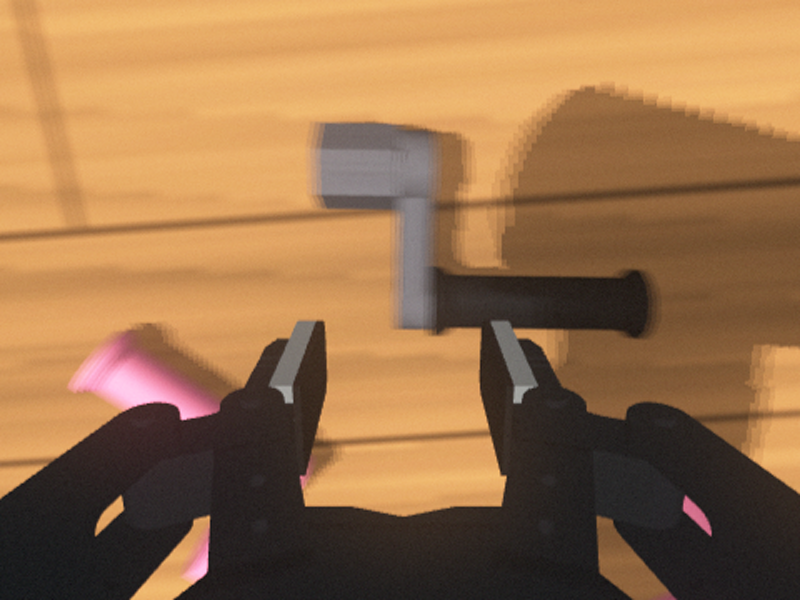

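The wrist view shows the crank with its bare arm between boss and flange at crop (400–432, 205–268), the mouth edge at (318,173), and the grip axis along y≈302. The gripper is above it and square to it.

```bash
python3 - <<'E'
from h import *
np.set_printoptions(precision=4,suppress=True)
im,k=snap('wrist','w3'); s=arm.observe(); print(s['position'],k['origin'])
k0=dict(k); 
k0['origin']=np.array([.57675,-.333,.27196])
# orientation at that moment: tool tilt leftover 0.85deg -> use eef of w2
R2=np.array([[.998,-.069,-.001],[-.069,-.997,-.015],[0,.015,-1]]); k0['orientation']=R2@s['eef_rot'].T@np.array(k['orientation'])
f=lambda c,z:onz(k0,(80+c[0]/1.6667,90+c[1]/1.6667),z)
print('arm mid',f((416,237),.029)); print('arm edges',f((401,237),.029),f((432,237),.029))
print('mouth',f((318,173),.034)); print('boss lower edge',f((360,207),.017),'flange up',f((440,268),.017))
print('grip axis',f((440,302),.025),f((640,303),.025))
# same on the new still picture: crank mask edges
g=im.astype(int); 
cv2.imwrite('pics/w3c.png',cv2.resize(im[90:450,80:560],(800,600),interpolation=cv2.INTER_CUBIC))
E
```

```text
[ 0.5037 -0.3287  0.1276] [ 0.5755 -0.3325  0.2699]
arm mid [ 0.5108 -0.3395  0.029 ]
arm edges [ 0.5113 -0.3328  0.029 ] [ 0.5103 -0.3467  0.029 ]
mouth [ 0.5433 -0.2996  0.034 ]
boss lower edge [ 0.5238 -0.3149  0.017 ] flange up [ 0.4913 -0.3504  0.017 ]
grip axis [ 0.4771 -0.349   0.025 ] [ 0.4692 -0.4442  0.025 ]
```

View pics/w3c.png

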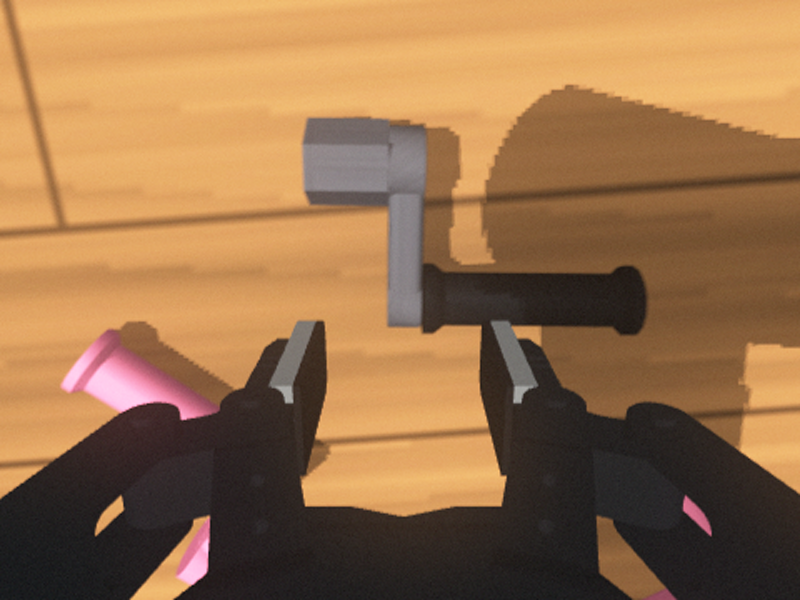

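The picture is now sharp: arm centre at crop (405,235), boss lower edge at y=204, flange top at y=266, and mouth at (304,163).

```bash
python3 - <<'E'
from h import *
np.set_printoptions(precision=4,suppress=True)
k=arm.get_calibration('wrist'); s=arm.observe(); print(s['position'],k['origin'],s['eef_rot'])
f=lambda c,z:onz(k,(80+c[0]/1.6667,90+c[1]/1.6667),z)
print('arm edges',f((389,240),.029),f((422,240),.029)); print('mouth',f((304,163),.034))
print('boss lower edge',f((345,205),.017),'flange up',f((432,266),.017))
print('grip axis',f((432,299),.025),f((632,300),.025)); print('arm line',f((388,205),.029),f((388,325),.029))
go([.5095,-.333,.02],frame(-4),8)
E
```

```text
[ 0.5037 -0.3287  0.1276] [ 0.5757 -0.3318  0.2702] [[ 0.9976 -0.0688 -0.0047]
 [-0.0688 -0.9976 -0.0108]
 [-0.0039  0.0111 -0.9999]]
arm edges [ 0.5086 -0.3237  0.029 ] [ 0.5076 -0.3384  0.029 ]
mouth [ 0.5461 -0.2908  0.034 ]
boss lower edge [ 0.5234 -0.3044  0.017 ] flange up [ 0.491  -0.3428  0.017 ]
grip axis [ 0.4774 -0.3416  0.025 ] [ 0.4701 -0.4356  0.025 ]
arm line [ 0.5246 -0.3245  0.029 ] [ 0.4675 -0.3202  0.029 ]
turn/row [0.08 0.03 0.01]
[[0.08, 0.03, 1.35], [0.08, 0.04, 1.35], [0.08, 0.04, 1.35], [0.08, 0.04, 1.35], [0.08, 0.04, 1.35], [0.08, 0.04, 1.35], [0.08, 0.05, 1.35], [0.08, 0.05, 1.35]]
```

```bash
python3 -m inch '[[[0.06,0.03,1.77],[0.1,0.04,0.04],50],[[0.06,0.03,1.77],[0.1,0.04,0.04],50],[[0.06,0.03,1.77],[0.1,0.04,0.04],50],[[0.06,0.03,1.77],[0.1,0.04,0.04],50],[[0.06,0.03,1.77],[0.1,0.04,0.04],50],[[0.06,0.03,1.77],[0.1,0.04,0.04],50],[[0.06,0.03,1.6],[0,0,0],50],[[0,0,0],[0,0,0],50]]'
python3 -m inch '[[[0,0,0],[0,0,0],20],[[0,0,0],[0,0,0],0],[[0,0,0],[0,0,0],0],[[0,0,0],[0,0,0],0],[[0,0,0],[0,0,0],0],[[0,0,0],[0,0,0],0],[[0,0,0],[0,0,0],0],[[0,0,0],[0,0,0],0]]' 80
```

```text
clock: 4.3
position: [0.5088, -0.3324, 0.0055]
eef_rot: [[0.997, -0.074, 0.001], [-0.074, -0.997, 0.001], [0.001, -0.001, -1.0]]
contact_force: [0.1, -1.5, 0.1]
grip_width: 0.0428
grip_force: 0.0
clock: 5.3
position: [0.5102, -0.3332, 0.008]
eef_rot: [[0.997, -0.074, 0.006], [-0.074, -0.997, -0.002], [0.006, 0.002, -1.0]]
contact_force: [-0.7, 0.4, 5.9]
grip_width: 0.0141
grip_force: 79.9
```

```bash
cat >> h.py <<'E'
HE=np.array([.564,-.030,.125]); VY=94.
OFF=np.array([-.044,.032,-.009])
def crank(d,roll,he=None,vy=None,off=None):
    """tool pose putting mouth centre d m beyond hex_end (neg = short), roll deg"""
    he=HE if he is None else np.array(he); vy=VY if vy is None else vy; off=OFF if off is None else off
    X=Ro.from_euler('z',vy,degrees=True).as_matrix(); Rc=X@Ro.from_euler('x',roll,degrees=True).as_matrix()
    return he+X[:,0]*d+Rc@off, np.stack([-Rc[:,1],-Rc[:,0],-Rc[:,2]],1)
def crank_now(off=None):
    s=arm.observe(); R=s['eef_rot']; Rc=np.stack([-R[:,1],-R[:,0],-R[:,2]],1)
    return s['position']-Rc@(OFF if off is None else off),Rc
E
python3 -m inch '[[[0,0,-0.5],[0,0,0],0],[[0,0,-1],[0,0,0],0],[[0,0,-1.8],[0,0,0],0],[[0,0,-1.8],[0,0,0],0],[[0,0,-1.8],[0,0,0],0],[[0,0,-1.8],[0,0,0],0],[[0,0,-1.8],[0,0,0],0],[[0,0,-1.5],[0,0,0],0]]'
python3 - <<'E'
from h import *
P,R=crank(-.045,13); print(P); go(P,R,8)
E
```

```text
clock: 6.3
position: [0.5089, -0.3324, 0.1276]
eef_rot: [[0.997, -0.074, 0.004], [-0.074, -0.997, -0.0], [0.004, 0.0, -1.0]]
contact_force: [0.5, -0.2, -4.3]
grip_width: 0.0142
grip_force: 78.5
[ 0.53708481 -0.12109942  0.1234291 ]
turn/row [-0.11 -1.65 -1.03]
[[0.15, -2.66, 0.05], [0.2, -2.66, 0.04], [0.25, -2.65, 0.03], [0.3, -2.65, 0.02], [0.35, -2.64, 0.0], [0.4, -2.64, -0.01], [0.44, -2.63, -0.03], [0.49, -2.62, -0.05]]
```

```bash
python3 -m inch '[[[0.15,-2.66,0.05],[-0.1,-1.65,-1.03],0],[[0.2,-2.66,0.04],[-0.1,-1.65,-1.03],0],[[0.25,-2.65,0.03],[-0.1,-1.65,-1.03],0],[[0.3,-2.65,0.02],[-0.1,-1.65,-1.03],0],[[0.35,-2.64,0],[-0.1,-1.65,-1.03],0],[[0.4,-2.64,0],[-0.1,-1.65,-1.03],0],[[0.44,-2.63,-0.03],[-0.1,-1.65,-1.03],0],[[0.49,-2.62,-0.05],[-0.1,-1.65,-1.03],0]]'
python3 -m inch '[[[0,0,0],[0,0,0],0],[[0,0,0],[0,0,0],0],[[0,0,0],[0,0,0],0],[[0,0,0],[0,0,0],0],[[0,0,0],[0,0,0],0],[[0,0,0],[0,0,0],0],[[0,0,0],[0,0,0],0],[[0,0,0],[0,0,0],0]]'
python3 - <<'E'
from h import *
np.set_printoptions(precision=4,suppress=True)
s,ks=snap('scene','s4'); d,kd=snap('side','d4'); w,kw=snap('wrist','w4')
c,R=crank_now(); print('mouth',c,'axis',R[:,0])
for n,P in (('mouth',c),('tip',HE)): print(n,proj(ks,P),proj(kd,P),proj(kw,P))
def crop(im,P,k,h,W,H):
    u,v=proj(k,P).astype(int); w_=int(h*W/H); u=min(max(u,w_),640-w_);v=min(max(v,h),480-h); print(u-w_,v-h,2*h)
    return cv2.resize(im[v-h:v+h,u-w_:u+w_],(W,H),interpolation=cv2.INTER_CUBIC)
m=(c+HE)/2
out=np.zeros((600,800,3),np.uint8)
out[:300,:400]=crop(s,m,ks,24,400,300); out[:300,400:]=crop(d,m,kd,24,400,300)
out[300:,:]=crop(w,m,kw,75,800,300)
cv2.imwrite('pics/m4.png',out)
E
```

```text
clock: 7.3
position: [0.5373, -0.1202, 0.1229]
eef_rot: [[0.972, 0.07, -0.225], [0.069, -0.998, -0.014], [-0.225, -0.002, -0.974]]
contact_force: [1.3, 0.9, -4.8]
grip_width: 0.0146
grip_force: 78.6
clock: 8.3
position: [0.5372, -0.1213, 0.1228]
eef_rot: [[0.972, 0.07, -0.224], [0.068, -0.998, -0.014], [-0.225, -0.001, -0.974]]
contact_force: [0.2, 0.5, -4.2]
grip_width: 0.0141
grip_force: 78.8
mouth [ 0.5672 -0.0751  0.1245] axis [-0.07    0.9975  0.0014]
mouth [332.4921 257.4524] [338.8383 207.7217] [215.9961 239.7668]
tip [349.9501 253.9278] [324.1944 198.0454] [106.8302 240.4373]
309 231 48
299 178 48
0 165 150
```

View pics/m4.png

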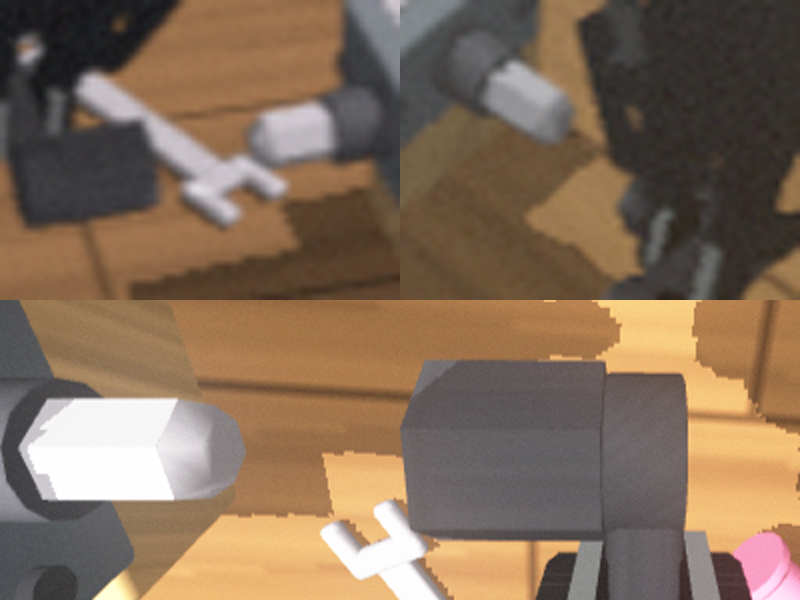

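The wrist crop puts the hexagon centre at y≈448 and the boss centre at y≈449, with matching ridge lines (443 against 430), so lateral position and roll both look right. In the scene view the mouth at (333,257) is where its pose predicts. I'll insert gently.

```bash
python3 -m inch '[[[0,-0.7,0],[0,0,0],0],[[0,-0.7,0],[0,0,0],0],[[0,-0.7,0],[0,0,0],0],[[0,-0.7,0],[0,0,0],0],[[0,-0.7,0],[0,0,0],0],[[0,-0.5,0],[0,0,0],0],[[0,-0.5,0],[0,0,0],0],[[0,-0.3,0],[0,0,0],0]]'
python3 -m inch '[[[0,-0.2,0],[0,0,0],0],[[0,-0.2,0],[0,0,0],0],[[0,-0.2,0],[0,0,0],0],[[0,-0.2,0],[0,0,0],0],[[0,-0.1,0],[0,0,0],0],[[0,-0.1,0],[0,0,0],0],[[0,0,0],[0,0,0],0],[[0,0,0],[0,0,0],0]]'; python3 -c "
from h import *
print(crank_now()[0],arm.observe()['wrist_torque'])"
```

```text
clock: 9.45
position: [0.5338, -0.0731, 0.1229]
eef_rot: [[0.972, 0.07, -0.224], [0.069, -0.998, -0.014], [-0.225, -0.001, -0.974]]
contact_force: [0.2, 0.1, -4.6]
grip_width: 0.0141
grip_force: 78.9
clock: 10.45
position: [0.5336, -0.0634, 0.1231]
eef_rot: [[0.972, 0.07, -0.223], [0.068, -0.998, -0.014], [-0.223, -0.001, -0.975]]
contact_force: [3.3, -0.9, -2.7]
grip_width: 0.0142
grip_force: 79.1
[ 0.56365858 -0.01720139  0.12474979] [-0.32244141 -2.22179886 -0.06122981]
```

```bash
python3 -m inch '[[[0.05,-0.15,-0.02],[0,0,0],0],[[0.02,-0.15,0],[0,0,0],0],[[0,-0.15,0],[0,0,0],0],[[0,-0.15,0],[0,0,0],0],[[0,-0.15,0],[0,0,0],0],[[0,-0.15,0],[0,0,0],0],[[0,0,0],[0,0,0],0],[[0,0,0],[0,0,0],0]]'; python3 -c "
from h import *
print(crank_now()[0],arm.observe()['wrist_torque'])"
```

```text
clock: 11.45
position: [0.5333, -0.0542, 0.123]
eef_rot: [[0.972, 0.07, -0.224], [0.069, -0.998, -0.014], [-0.224, -0.002, -0.974]]
contact_force: [2.7, -0.6, -2.6]
grip_width: 0.0142
grip_force: 79.2
[ 0.56330354 -0.00797942  0.12462787] [-0.14841606 -1.68565505 -0.06055478]
```

```bash
python3 -m inch '[[[0.02,-0.15,0],[0,0,0],0],[[0.02,-0.15,0],[0,0,0],0],[[0,-0.15,0],[0,0,0],0],[[0,-0.15,0],[0,0,0],0],[[0,-0.15,0],[0,0,0],0],[[0,-0.15,0],[0,0,0],0],[[0,-0.1,0],[0,0,0],0],[[0,0,0],[0,0,0],0]]'; python3 -c "
from h import *
print(crank_now()[0],arm.observe()['wrist_torque'])"
```

```text
clock: 12.45
position: [0.5328, -0.0462, 0.1231]
eef_rot: [[0.972, 0.07, -0.225], [0.067, -0.998, -0.017], [-0.225, 0.002, -0.974]]
contact_force: [1.2, -7.9, -2.2]
grip_width: 0.014
grip_force: 79.3
[5.62855550e-01 5.30480636e-05 1.24572337e-01] [-2.66173333 -1.33742109  0.42951682]
```

```bash
python3 -m inch '[[[0,-0.1,0],[0,0,0],0],[[0,-0.1,0],[0,0,0],0],[[0,-0.05,0],[0,0,0],0],[[0,0,0],[0,0,0],0],[[0,0,0],[0,0,0],0],[[0,0,0],[0,0,0],0],[[0,0,0],[0,0,0],0],[[0,0,0],[0,0,0],0]]'
python3 - <<'E'
from h import *
print(crank_now()[0])
w,kw=snap('wrist','w5'); s,ks=snap('scene','s5')
out=np.zeros((600,800,3),np.uint8)
out[:300]=cv2.resize(w[165:315,0:400],(800,300),interpolation=cv2.INTER_CUBIC)
out[300:,:]=cv2.resize(s[200:275,330:530],(800,300),interpolation=cv2.INTER_CUBIC)
cv2.imwrite('pics/m5.png',out)
E
```

```text
clock: 13.45
position: [0.5326, -0.0459, 0.1233]
eef_rot: [[0.972, 0.069, -0.225], [0.066, -0.998, -0.021], [-0.226, 0.005, -0.974]]
contact_force: [1.3, -15.3, -2.5]
grip_width: 0.0145
grip_force: 79.5
[5.62736686e-01 2.85538009e-04 1.24622353e-01]
```

View pics/m5.png

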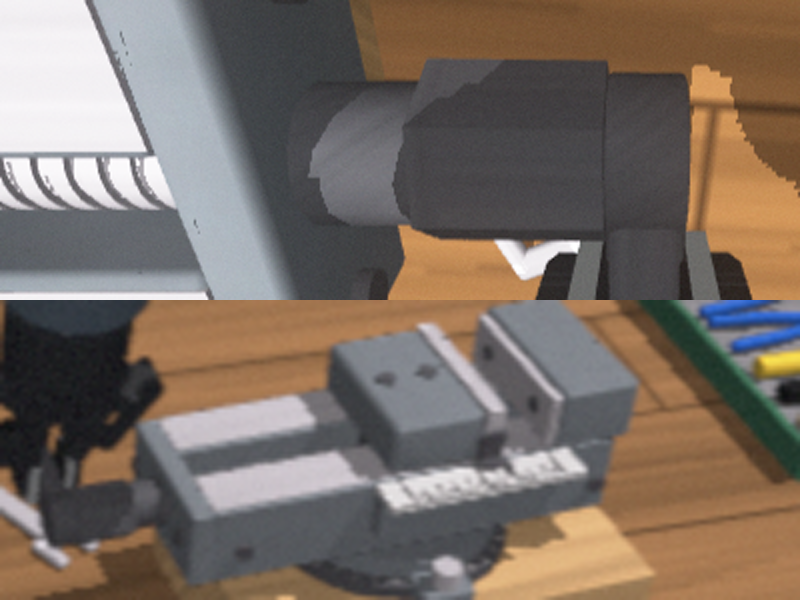

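The crank is home: the boss meets the collar at wrist crop x≈400, and the force has risen to 15 N with no travel. In the scene crop the rule runs from (383,500) to (585,460), and the jaws are open roughly 25 mm. Next I release, back off, and look at the rule from close by.

```bash
python3 - <<'E'
from h import *
np.set_printoptions(precision=4,suppress=True)
ks=arm.get_calibration('scene')
X=Ro.from_euler('z',94,degrees=True).as_matrix(); SH=np.array([.5627,.0003,.125])
for c in [(383,500),(585,460),(485,478)]:
    P=onz(ks,(330+c[0]/4,200+(c[1]-300)/4),.147); print(P,X.T@(P-SH)+[-.172,0,.125])
E
python3 -m inch '[[[0,0.2,0],[0,0,0],0],[[0,0,0],[0,0,0],0],[[0,0,0],[0,0,0],50],[[0,0,0],[0,0,0],50],[[0,0,0],[0,0,0],50],[[0,0,-1.5],[0,0,0],50],[[0,0,-3],[0,0,0],50],[[0,0,-4],[0,0,0],50]]'
python3 - <<'E'
from h import *
go([.59,.16,.235],frame(4),8)
E
```

```text
[0.6165 0.1451 0.147 ] [-0.0313 -0.0638  0.147 ]
[0.6065 0.2819 0.147 ] [ 0.1058 -0.0633  0.147 ]
[0.6098 0.2141 0.147 ] [ 0.038  -0.0619  0.147 ]
clock: 14.55
position: [0.5519, -0.0426, 0.2072]
eef_rot: [[0.972, 0.07, -0.225], [0.069, -0.998, -0.015], [-0.225, -0.001, -0.974]]
contact_force: [0.7, -0.2, -0.4]
grip_width: 0.0426
grip_force: 0.0
turn/row [-0.01  1.63  0.  ]
[[0.56, -2.49, -0.48], [0.57, -2.49, -0.47], [0.58, -2.49, -0.45], [0.6, -2.49, -0.43], [0.61, -2.49, -0.42], [0.62, -2.49, -0.4], [0.63, -2.49, -0.38], [0.64, -2.49, -0.37]]
```

```bash
python3 - <<'E'
from h import *
go([.572,.205,.235],frame(4),8)
E
```

```text
turn/row [-0.01  1.63  0.  ]
[[0.38, -3.07, -0.44], [0.39, -3.07, -0.43], [0.4, -3.07, -0.42], [0.41, -3.07, -0.41], [0.43, -3.07, -0.4], [0.44, -3.07, -0.38], [0.45, -3.07, -0.37], [0.46, -3.07, -0.36]]
```

```bash
python3 -m inch '[[[0.38,-1.0,-1.2],[0,1.63,0],50],[[0.39,-2.4,-0.8],[0,1.63,0],50],[[0.4,-3.5,-0.4],[0,1.63,0],50],[[0.41,-3.5,-0.3],[0,1.63,0],50],[[0.43,-3.6,-0.2],[0,1.63,0],50],[[0.44,-3.6,-0.1],[0,1.63,0],50],[[0.45,-3.6,-0.1],[0,1.63,0],50],[[0.46,-3.4,-0.1],[0,1.63,0],50]]'
python3 -m inch '[[[0,0,0],[0,0,0],50],[[0,0,0],[0,0,0],50],[[0,0,0],[0,0,0],50],[[0,0,0],[0,0,0],50],[[0,0,0],[0,0,0],50],[[0,0,0],[0,0,0],50],[[0,0,0],[0,0,0],50],[[0,0,0],[0,0,0],50]]'
python3 - <<'E'
from h import *
w,kw=snap('wrist','w6')
a=proj(kw,[.6165,.145,.147]);b=proj(kw,[.6065,.282,.147]); print(a,b,kw['origin'])
u0=int(min(a[0],b[0]))-30;u1=int(max(a[0],b[0]))+30;v=int((a[1]+b[1])/2)
u0=max(u0,0);u1=min(u1,640);h=int((u1-u0)*.375); v0=max(v-h,0);v1=v0+2*h; print(u0,u1,v0,v1)
cv2.imwrite('pics/w6c.png',cv2.resize(w[v0:v1,u0:u1],(800,600),interpolation=cv2.INTER_CUBIC))
E
```

```text
clock: 15.55
position: [0.5733, 0.2071, 0.2338]
eef_rot: [[0.998, 0.07, 0.002], [0.07, -0.998, 0.002], [0.002, -0.002, -1.0]]
contact_force: [0.5, 0.8, -0.7]
grip_width: 0.0424
grip_force: 0.0
clock: 16.55
position: [0.5737, 0.2054, 0.2334]
eef_rot: [[0.998, 0.07, 0.001], [0.07, -0.998, 0.001], [0.001, -0.001, -1.0]]
contact_force: [0.6, -0.4, 0.1]
grip_width: 0.0426
grip_force: 0.0
[414.62061698 191.72389574] [213.54729534 192.13699789] [0.64490556 0.21031854 0.37634516]
183 444 94 288
```

View pics/w6c.png

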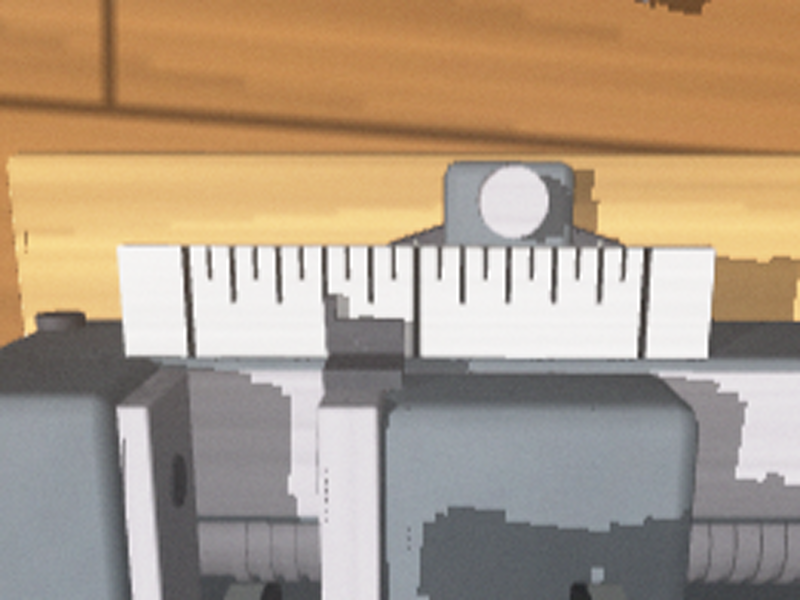

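The close view shows rule lines at crop x=187 (0 mm), 416 (50 mm) and 645 (100 mm). The pointer edge is at about 327, so the opening is about 30.4 mm, leaving about 2.45 turns to wind.

```bash
cat >> h.py <<'E'
SH=np.array([.5627,.0003,.1248]); XV=Ro.from_euler('z',94,degrees=True).as_matrix()
def gripP(phi,a=-.108,r=.065,dz=0):
    f=np.radians(phi); return SH+XV@np.array([a,r*np.cos(f),r*np.sin(f)])+[0,0,-.019+dz]
E
python3 - <<'E'
from h import *
print(arm.observe()['qpos'])
P=gripP(13,dz=.115); print(P); go(P,frame(-86),16)
P=gripP(13); print(P)
for i in range(24):
    a,b=13-15*i,-2-15*i; print(i,[0,round(6.5*(np.cos(np.radians(b))-np.cos(np.radians(a))),2),round(-6.5*(np.sin(np.radians(b))-np.sin(np.radians(a))),2)],end=' ')
E
```

```text
[ 3.43555964e+01  2.13895141e+01  1.60287007e+01 -3.61450582e-02
 -8.45445349e+01  5.96590081e+01]
[ 0.50705392 -0.11185488  0.23542182]
turn/row [-0.01  0.    5.63]
[[-0.55, 1.95, -0.02], [-0.36, 1.99, -0.02], [-0.16, 2.02, -0.02], [0.04, 2.03, -0.02], [0.23, 2.01, -0.02], [0.43, 1.98, -0.01], [0.62, 1.93, -0.01], [0.81, 1.86, -0.01], [0.99, 1.77, -0.01], [1.16, 1.66, -0.01], [1.31, 1.54, -0.01], [1.46, 1.41, -0.01], [1.59, 1.26, -0.01], [1.7, 1.1, -0.01], [1.8, 0.92, -0.01], [1.89, 0.74, -0.01]]
[ 0.50705392 -0.11185488  0.12042182]
0 [0, np.float64(0.16), np.float64(1.69)] 1 [0, np.float64(-0.28), np.float64(1.67)] 2 [0, np.float64(-0.7), np.float64(1.54)] 3 [0, np.float64(-1.08), np.float64(1.31)] 4 [0, np.float64(-1.38), np.float64(0.99)] 5 [0, np.float64(-1.59), np.float64(0.59)] 6 [0, np.float64(-1.69), np.float64(0.16)] 7 [0, np.float64(-1.67), np.float64(-0.28)] 8 [0, np.float64(-1.54), np.float64(-0.7)] 9 [0, np.float64(-1.31), np.float64(-1.08)] 10 [0, np.float64(-0.99), np.float64(-1.38)] 11 [0, np.float64(-0.59), np.float64(-1.59)] 12 [0, np.float64(-0.16), np.float64(-1.69)] 13 [0, np.float64(0.28), np.float64(-1.67)] 14 [0, np.float64(0.7), np.float64(-1.54)] 15 [0, np.float64(1.08), np.float64(-1.31)] 16 [0, np.float64(1.38), np.float64(-0.99)] 17 [0, np.float64(1.59), np.float64(-0.59)] 18 [0, np.float64(1.69), np.float64(-0.16)] 19 [0, np.float64(1.67), np.float64(0.28)] 20 [0, np.float64(1.54), np.float64(0.7)] 21 [0, np.float64(1.31), np.float64(1.08)] 22 [0, np.float64(0.99), np.float64(1.38)] 23 [0, np.float64(0.59), np.float64(1.59)]
```

```bash
python3 -m inch '[[[-0.55,1.95,-0.3],[0,0,5.63],65],[[-0.36,1.99,-0.2],[0,0,5.63],65],[[-0.16,2.02,0],[0,0,5.63],65],[[0.04,2.03,0],[0,0,5.63],65],[[0.23,2.01,0],[0,0,5.63],65],[[0.43,1.98,0],[0,0,5.63],65],[[0.62,1.93,0],[0,0,5.63],65],[[0.81,1.86,0],[0,0,5.63],65]]'
python3 -m inch '[[[0.99,1.77,0],[0,0,5.63],65],[[1.16,1.66,0],[0,0,5.63],65],[[1.31,1.54,0],[0,0,5.63],65],[[1.46,1.41,0],[0,0,5.63],65],[[1.59,1.26,0],[0,0,5.63],65],[[1.7,1.1,0],[0,0,5.63],65],[[1.8,0.92,0],[0,0,5.63],65],[[1.89,0.74,0],[0,0,5.63],65]]'
python3 -m inch '[[[0,0,0],[0,0,0],65],[[0,0,0],[0,0,0],65],[[0,0,0],[0,0,0],65],[[0,0,0],[0,0,0],65],[[0,0,0],[0,0,0],65],[[0,0,0],[0,0,0],65],[[0,0,0],[0,0,0],65],[[0,0,0],[0,0,0],65]]'
python3 - <<'E'
from h import *
np.set_printoptions(precision=4,suppress=True)
go(gripP(13),frame(-86),8)
w,k=snap('wrist','w7'); m=SH
# predicted pixels of grip ends and measured dark mask
f=np.radians(13)
for a in (-.053,-.104,-.155):
    print(a,proj(k,SH+XV@np.array([a,.065*np.cos(f),.065*np.sin(f)])))
g=w.max(2); 
for u in (300,320,340): print(u,[(v,int(g[v,u])) for v in range(150,330,6)])
E
```

```text
clock: 17.6
position: [0.5402, 0.0461, 0.2382]
eef_rot: [[0.752, -0.659, 0.001], [-0.659, -0.752, 0.001], [-0.0, -0.002, -1.0]]
contact_force: [0.6, 0.9, 0.3]
grip_width: 0.0552
grip_force: 0.0
clock: 18.6
position: [0.5068, -0.1125, 0.238]
eef_rot: [[0.065, -0.998, 0.001], [-0.998, -0.065, 0.001], [-0.001, -0.001, -1.0]]
contact_force: [0.3, 0.0, -0.1]
grip_width: 0.0556
grip_force: 0.0
clock: 19.6
position: [0.507, -0.1118, 0.2378]
eef_rot: [[0.069, -0.998, 0.001], [-0.998, -0.069, 0.001], [-0.001, -0.001, -1.0]]
contact_force: [-1.3, 0.1, 0.2]
grip_width: 0.0557
grip_force: 0.0
turn/row [-0.01  0.01 -0.01]
[[0.0, 0.0, 1.47], [0.0, 0.0, 1.47], [0.0, 0.0, 1.47], [0.0, 0.0, 1.47], [0.0, 0.0, 1.47], [0.0, 0.0, 1.47], [0.0, -0.0, 1.47], [0.0, -0.0, 1.47]]
-0.053 [322.86   305.0789]
-0.104 [322.8922 243.7214]
-0.155 [322.9283 174.9985]
300 [(150, 199), (156, 176), (162, 204), (168, 138), (174, 66), (180, 206), (186, 188), (192, 132), (198, 135), (204, 133), (210, 133), (216, 216), (222, 218), (228, 142), (234, 219), (240, 222), (246, 139), (252, 137), (258, 140), (264, 136), (270, 134), (276, 138), (282, 137), (288, 59), (294, 66), (300, 117), (306, 119), (312, 136), (318, 136), (324, 134)]
320 [(150, 212), (156, 215), (162, 215), (168, 65), (174, 65), (180, 66), (186, 63), (192, 62), (198, 62), (204, 63), (210, 60), (216, 63), (222, 58), (228, 60), (234, 58), (240, 60), (246, 59), (252, 55), (258, 59), (264, 55), (270, 56), (276, 56), (282, 46), (288, 55), (294, 122), (300, 126), (306, 128), (312, 125), (318, 125), (324, 127)]
340 [(150, 115), (156, 116), (162, 115), (168, 117), (174, 119), (180, 118), (186, 117), (192, 120), (198, 117), (204, 120), (210, 122), (216, 194), (222, 195), (228, 199), (234, 166), (240, 203), (246, 204), (252, 207), (258, 205), (264, 208), (270, 208), (276, 207), (282, 51), (288, 86), (294, 205), (300, 207), (306, 130), (312, 125), (318, 126), (324, 128)]
```

```bash
python3 - <<'E'
from h import *
s,ks=snap('scene','s7'); d,kd=snap('side','d7'); s5=cv2.imread('pics/s5.png')
def prof(im,k,off,yo=0,z=.125):
    r=[]
    for a in np.arange(-.220,-.146,.003):
        u=proj(k,SH+XV@np.array([a+.172,yo,z-.125+off])); r.append(int(cv2.getRectSubPix(im,(3,3),tuple(map(float,u))).mean()))
    return r
print('x',[int(round(a*1000)) for a in np.arange(-.220,-.146,.003)])
print('s5 ',prof(s5,ks,0,-.012)); print('now',prof(s,ks,0,-.012)); print('side',prof(d,kd,.012))
print('s5t ',prof(s5,ks,.012)); print('nowt',prof(s,ks,.012))
w=cv2.imread('pics/w7.png'); k=arm.get_calibration('wrist'); print('wrist',prof(w,k,.013))
# grip ends in the side view
g=lambda a,rr:proj(kd,SH+XV@np.array([a,.065*np.cos(np.radians(13)),.065*np.sin(np.radians(13))+rr]))
print('side grip',[int(cv2.getRectSubPix(d,(3,3),tuple(map(float,g(a,.0)))).mean()) for a in np.arange(-.17,-.03,.004)])
E
```

```text
x [-220, -217, -214, -211, -208, -205, -202, -199, -196, -193, -190, -187, -184, -181, -178, -175, -172, -169, -166, -163, -160, -157, -154, -151, -148]
s5  [57, 57, 57, 57, 58, 59, 60, 60, 60, 59, 60, 62, 66, 71, 75, 74, 69, 65, 62, 61, 58, 56, 56, 58, 61]
now [73, 75, 75, 73, 75, 78, 80, 78, 77, 76, 74, 73, 72, 70, 68, 67, 65, 63, 63, 63, 60, 58, 57, 60, 62]
side [86, 87, 89, 86, 71, 55, 46, 46, 46, 46, 45, 46, 47, 48, 48, 49, 48, 48, 47, 52, 62, 76, 84, 82, 74]
s5t  [58, 59, 59, 58, 57, 57, 57, 57, 57, 57, 57, 56, 56, 56, 56, 57, 64, 78, 92, 96, 96, 91, 78, 65, 63]
nowt [95, 95, 91, 86, 86, 90, 92, 93, 92, 93, 93, 93, 93, 93, 91, 89, 90, 94, 98, 99, 98, 93, 80, 67, 65]
wrist [39, 38, 35, 36, 34, 33, 32, 32, 31, 31, 29, 29, 29, 29, 29, 28, 29, 51, 86, 113, 120, 121, 117, 65, 60]
side grip [93, 82, 91, 106, 110, 111, 111, 112, 111, 108, 96, 81, 76, 72, 72, 72, 71, 70, 71, 71, 72, 71, 70, 69, 60, 50, 50, 69, 91, 98, 96, 82, 75, 74, 74]
```

The wrist profile shows the boss meeting the collar at about −171, with no bare hexagon between, so the crank is still home. The grip seems to have drooped about 10 mm within the play. I'll go down onto it and close.

```bash
python3 -m inch '[[[0.1,0,1.6],[0,0,0],65],[[0.1,0,1.6],[0,0,0],65],[[0.1,0,1.6],[0,0,0],65],[[0.1,0,1.6],[0,0,0],65],[[0,0,1.6],[0,0,0],65],[[0,0,1.6],[0,0,0],65],[[0,0,1.6],[0,0,0],65],[[0,0,1.4],[0,0,0],65]]'
python3 -m inch '[[[0,0,0],[0,0,0],65],[[0,0,0],[0,0,0],35],[[0,0,0],[0,0,0],0],[[0,0,0],[0,0,0],0],[[0,0,0],[0,0,0],0],[[0,0,0],[0,0,0],0],[[0,0,0],[0,0,0],0],[[0,0,0],[0,0,0],0]]' 50
```

```text
clock: 20.75
position: [0.5073, -0.1157, 0.1112]
eef_rot: [[0.068, -0.998, 0.001], [-0.998, -0.068, 0.001], [-0.001, -0.001, -1.0]]
contact_force: [0.4, -0.2, -0.3]
grip_width: 0.0553
grip_force: 0.0
clock: 21.75
position: [0.5074, -0.1158, 0.1119]
eef_rot: [[0.069, -0.998, 0.001], [-0.998, -0.069, 0.001], [-0.001, -0.001, -1.0]]
contact_force: [-0.9, -1.3, 2.2]
grip_width: 0.0002
grip_force: 1.7
```

```bash
python3 -m inch '[[[0,0,0],[0,0,0],50],[[0,0,0],[0,0,0],60],[[0,0,0],[0,0,0],60],[[0,0,-1],[0,0,0],60],[[0,0,-2.5],[0,0,0],60],[[0,0,-3],[0,0,0],60],[[0,0,-3],[0,0,0],60],[[0,0,-2.5],[0,0,0],60]]'
python3 - <<'E'
from h import *
np.set_printoptions(precision=3,suppress=True,linewidth=200)
w,k=snap('wrist','w8'); print(arm.observe()['position'])
def prof(im,k,off,yo=0):
    return [int(cv2.getRectSubPix(im,(3,3),tuple(map(float,proj(k,SH+XV@np.array([a+.172,yo,off]))))).mean()) for a in np.arange(-.220,-.146,.003)]
print('wrist',prof(w,k,.013))
def dark(im,box):
    x0,y0,x1,y1=box; m=(im[y0:y1,x0:x1].max(2)<75).astype(np.uint8)
    n,l,st,c=cv2.connectedComponentsWithStats(m); return [(st[i]+[x0,y0,0,0,0]).tolist()+[(c[i]+[x0,y0]).round(1).tolist()] for i in range(1,n) if st[i][4]>60]
print(dark(w,(240,120,420,330)))
for v in range(160,310,8): print(v,''.join('#' if x<50 else '+' if x<75 else '-' if x<110 else '.' for x in w[v,230:420:3].max(1)))
E
```

```text
clock: 22.75
position: [0.5075, -0.1159, 0.2339]
eef_rot: [[0.069, -0.998, 0.003], [-0.998, -0.069, 0.001], [-0.001, -0.003, -1.0]]
contact_force: [-0.2, 1.2, 0.6]
grip_width: 0.0516
grip_force: 0.0
[ 0.509 -0.116  0.237]
wrist [88, 51, 39, 42, 42, 40, 40, 39, 39, 39, 38, 38, 37, 36, 34, 31, 32, 31, 31, 31, 30, 29, 30, 30, 29]
[[242, 174, 99, 156, 5030, [307.8, 251.5]], [378, 284, 23, 46, 708, [386.6, 311.5]], [402, 295, 18, 35, 296, [413.0, 311.1]]]
160 ................................................................
168 ................................................................
176 .......................++++++++++++++...........................
184 ........................-++++++++++.............................
192 .........................++++++++++.............................
200 .........................++++++++++.............................
208 .........................++++++++++.............................
216 .........................++++++++++.............................
224 .........................++++++++++.............................
232 .........................++++++++++.............................
240 .........................+#+++++++++............................
248 .........................-+++++++++-............................
256 .........................-++++++++++............................
264 ..........................##++++++++............................
272 ..........................#+#+++++++............................
280 ..........................+#++++++++............................
288 .........-##............-####+#++++#+.............++-...........
296 .-++..-.+###.---++++++++++###+++++++..............++++....++....
304 +++..-.+####+++++-----------......--..............+++++....++++.
```

```bash
python3 - <<'E'
from h import *
np.set_printoptions(precision=4,suppress=True,linewidth=220)
w=cv2.imread('pics/w8.png'); k=arm.get_calibration('wrist'); w7=cv2.imread('pics/w7.png')
for z in (.085,.1,.115,.13,.14):
  print(z,[proj(k,SH+XV@np.array([a,y,z-SH[2]])).round(0).tolist() for a in (-.155,-.053) for y in (.050,.078)])
print('boss',[proj(k,SH+XV@np.array([a,0,.013])).round(0).tolist() for a in (-.03,0,.02)])
A=lambda im,v0,v1,u0,u1:[print(v,''.join('#' if x<45 else '+' if x<75 else '-' if x<110 else ':' if x<170 else '.' for x in im[v,u0:u1:3].max(1))) for v in range(v0,v1,6)]
A(w,282,420,230,480); print(); A(w7,276,420,230,480)
E
```

```text
0.085 [[310.0, 175.0], [343.0, 175.0], [311.0, 283.0], [341.0, 283.0]]
0.1 [[310.0, 176.0], [344.0, 176.0], [311.0, 290.0], [342.0, 290.0]]
0.115 [[309.0, 178.0], [345.0, 178.0], [310.0, 297.0], [342.0, 297.0]]
0.13 [[308.0, 180.0], [346.0, 181.0], [309.0, 305.0], [343.0, 305.0]]
0.14 [[307.0, 182.0], [347.0, 182.0], [309.0, 311.0], [344.0, 311.0]]
boss [[248.0, 335.0], [251.0, 366.0], [252.0, 386.0]]
282 ...:::::::::::::::::::::::++++++++++:......:::::.:.:::..............................
288 ...::::::-++::::::::::::-#+++++++++++:..::........++-:::......:.....................
294 ....::::-+++::::-----+++++#+++++++++-.............+++:::::....:.....................
300 +++-:::-+++++++++++++++++++-----:---..............++++::::-+++:.....................
306 ++-:::-++###---------:::::::::::::--.......:::....+++++::::-+++:....................
312 +-:::-+++++#-:::::::::::::::::::::--:::::::......:++++++::::-+++-...................
318 -::--+######-::::::::::::--:::::::::::::::.......-+++++++::::-++++..................
324 ::::+++#####++:::::::::::-::::::::::::::::.......:+++++++-::::+++++.
[... 2788 characters left out ...]
:----+++---++++++----.............:..............++++++###+##########+#++#+#+
378 ######:::-+++-+-++-+-++-----.............:..............++++#+#+###########++##+++++
384 ######+++++--------+--------...........................+++###################+#+++##
390 #######+++-++----+-++-------.............:...........::#+#++########################
396 ########.:##############+::++..:.....:++++++++++++++--#+######################+#####
402 ########.:#################+++++++++++++++++++++++++.:+###################:+#######+
408 ##########################+#+##+++#++++++++++++++++######################+......+###
414 #################################++#++#+++++++++#########################-.......+##
```

The crank hasn't moved. Fitting the flange rims (v=174 and 297) and the lateral position puts the grip at z≈0.098, so φ≈−24°, and the fingers closed just above it. I'll go down 33 mm further.

```bash
python3 - <<'E'
from h import *
go(gripP(-24,-.108),frame(-86),8)
E
```

```text
turn/row [-0.06 -0.   -0.01]
[[-0.06, -0.01, 1.98], [-0.06, -0.02, 1.98], [-0.06, -0.02, 1.98], [-0.06, -0.02, 1.98], [-0.06, -0.02, 1.98], [-0.06, -0.02, 1.98], [-0.06, -0.03, 1.98], [-0.06, -0.03, 1.98]]
```

```bash
python3 -m inch '[[[0,-0.02,2],[0,0,0],60],[[0,-0.02,2],[0,0,0],60],[[0,-0.02,2],[0,0,0],60],[[0,-0.02,2],[0,0,0],60],[[0,-0.02,2],[0,0,0],60],[[0,-0.02,2],[0,0,0],60],[[0,-0.02,2],[0,0,0],60],[[0,-0.02,1.8],[0,0,0],60]]'
python3 -m inch '[[[0,0,0],[0,0,0],60],[[0,0,0],[0,0,0],35],[[0,0,0],[0,0,0],10],[[0,0,0],[0,0,0],0],[[0,0,0],[0,0,0],0],[[0,0,0],[0,0,0],0],[[0,0,0],[0,0,0],0],[[0,0,0],[0,0,0],0]]' 50
```

```text
clock: 23.8
position: [0.5091, -0.1155, 0.0736]
eef_rot: [[0.069, -0.998, 0.001], [-0.998, -0.069, 0.001], [-0.001, -0.001, -1.0]]
contact_force: [-0.1, -0.2, 0.9]
grip_width: 0.0508
grip_force: 0.0
clock: 24.8
position: [0.5095, -0.1153, 0.0741]
eef_rot: [[0.069, -0.998, 0.002], [-0.998, -0.069, 0.002], [-0.002, -0.002, -1.0]]
contact_force: [0.7, 3.3, 3.3]
grip_width: 0.0247
grip_force: 48.8
```

```bash
cat >> h.py <<'E'
def st():
    s=arm.observe(); q=XV.T@(s['position']-SH); f=XV.T@s['contact_force']
    print('vise a,y,z mm',np.round(q*1000,1),'F vise',np.round(f,1),'phi by y,z',np.round(np.degrees(np.arctan2(q[2]+.0225,q[1])),1),'clock',s['clock'])
def wind(phi,step,n=8):
    f=np.radians(phi-step*np.arange(n+1)); print(np.stack([np.diff(6.5*np.cos(f)),-np.diff(6.5*np.sin(f))],1).round(2).tolist())
E
python3 - <<'E'
from h import *
st(); wind(-24,15); wind(-144,15); wind(-264,15)
E
```

```text
vise a,y,z mm [-111.6   61.2  -50.7] F vise [ 3.2 -1.   3.3] phi by y,z -24.7 clock 24.8
[[-0.89, 1.45], [-1.23, 1.17], [-1.49, 0.81], [-1.65, 0.4], [-1.7, -0.04], [-1.63, -0.48], [-1.45, -0.89], [-1.17, -1.23]]
[[-0.81, -1.49], [-0.4, -1.65], [0.04, -1.7], [0.48, -1.63], [0.89, -1.45], [1.23, -1.17], [1.49, -0.81], [1.65, -0.4]]
[[1.7, 0.04], [1.63, 0.48], [1.45, 0.89], [1.17, 1.23], [0.81, 1.49], [0.4, 1.65], [-0.04, 1.7], [-0.48, 1.63]]
```

```bash
python3 -m inch '[[[-0.02,-0.89,1.45],[0,0,0],0],[[-0.02,-1.23,1.17],[0,0,0],0],[[-0.02,-1.49,0.81],[0,0,0],0],[[-0.02,-1.65,0.4],[0,0,0],0],[[0,0,0],[0,0,0],0],[[0,0,0],[0,0,0],0],[[0,0,0],[0,0,0],0],[[0,0,0],[0,0,0],0]]'; python3 -c "
from h import *
st()"
```

```text
clock: 25.8
position: [0.5602, -0.1118, 0.0352]
eef_rot: [[0.068, -0.998, -0.001], [-0.998, -0.068, 0.001], [-0.001, 0.001, -1.0]]
contact_force: [-3.8, -2.5, -6.7]
grip_width: 0.0242
grip_force: 49.3
vise a,y,z mm [-111.6   10.3  -89.6] F vise [-2.2  4.  -6.7] phi by y,z -81.3 clock 25.8
```

```bash
python3 -m inch '[[[-0.02,-1.7,-0.04],[0,0,0],0],[[-0.02,-1.63,-0.48],[0,0,0],0],[[0,-1.45,-0.89],[0,0,0],0],[[0,-1.17,-1.23],[0,0,0],0],[[0,-0.81,-1.49],[0,0,0],0],[[0,-0.4,-1.65],[0,0,0],0],[[0,0.04,-1.7],[0,0,0],0],[[0,0.48,-1.63],[0,0,0],0]]'; python3 -c "
from h import *
st()"
python3 -m inch '[[[0,0.89,-1.45],[0,0,0],0],[[0,1.23,-1.17],[0,0,0],0],[[0,1.49,-0.81],[0,0,0],0],[[0,1.65,-0.4],[0,0,0],0],[[0,1.7,0.04],[0,0,0],0],[[0,1.63,0.48],[0,0,0],0],[[0,1.45,0.89],[0,0,0],0],[[0,1.17,1.23],[0,0,0],0]]'; python3 -c "
from h import *
st()"
```

```text
clock: 26.8
position: [0.6293, -0.1069, 0.1282]
eef_rot: [[0.067, -0.998, 0.005], [-0.998, -0.067, 0.001], [-0.0, -0.005, -1.0]]
contact_force: [3.4, -1.7, -5.5]
grip_width: 0.0248
grip_force: 49.6
vise a,y,z mm [-111.6  -59.     3.4] F vise [-2.  -3.3 -5.5] phi by y,z 156.3 clock 26.8
clock: 27.8
position: [0.5181, -0.1149, 0.1415]
eef_rot: [[0.068, -0.998, 0.01], [-0.998, -0.068, -0.0], [0.001, -0.01, -1.0]]
contact_force: [5.9, -4.2, -0.3]
grip_width: 0.0241
grip_force: 50.4
vise a,y,z mm [-111.8   52.6   16.7] F vise [-4.6 -5.6 -0.3] phi by y,z 36.7 clock 27.8
```

```bash
python3 -m inch '[[[0,0.81,1.49],[0,0,0],0],[[0,0.4,1.65],[0,0,0],0],[[0,-0.04,1.7],[0,0,0],0],[[0,-0.48,1.63],[0,0,0],0],[[0,-0.89,1.45],[0,0,0],0],[[0,-1.23,1.17],[0,0,0],0],[[0,-1.49,0.81],[0,0,0],0],[[0,-1.65,0.4],[0,0,0],0]]' >/dev/null; python3 -c "
from h import *
st()"
python3 -m inch '[[[0,-1.7,-0.04],[0,0,0],0],[[0,-1.63,-0.48],[0,0,0],0],[[0,-1.45,-0.89],[0,0,0],0],[[0,-1.17,-1.23],[0,0,0],0],[[0,-0.81,-1.49],[0,0,0],0],[[0,-0.4,-1.65],[0,0,0],0],[[0,0.04,-1.7],[0,0,0],0],[[0,0.48,-1.63],[0,0,0],0]]'>/dev/null; python3 -c "
from h import *
st()"
python3 -m inch '[[[0,0.89,-1.45],[0,0,0],0],[[0,1.23,-1.17],[0,0,0],0],[[0,1.49,-0.81],[0,0,0],0],[[0,1.65,-0.4],[0,0,0],0],[[0,1.7,0.04],[0,0,0],0],[[0,1.63,0.48],[0,0,0],0],[[0,1.45,0.89],[0,0,0],0],[[0,1.17,1.23],[0,0,0],0]]'>/dev/null; python3 -c "
from h import *
st()"
```

```text
vise a,y,z mm [-111.2   10.7  -89.6] F vise [-2.1  4.4  0.8] phi by y,z -80.9 clock 28.8
vise a,y,z mm [-111.6  -59.     2.9] F vise [-3.2 -3.8 -5.4] phi by y,z 156.7 clock 29.8
vise a,y,z mm [-111.9   52.5   16.3] F vise [-4.9 -4.3  1. ] phi by y,z 36.5 clock 30.8
```

```bash
python3 -m inch '[[[0,0.81,1.49],[0,0,0],0],[[0,0.4,1.65],[0,0,0],0],[[0,-0.04,1.7],[0,0,0],0],[[0,-0.48,1.63],[0,0,0],0],[[0,-0.89,1.45],[0,0,0],0],[[0,-1.23,1.17],[0,0,0],0],[[0,-1.49,0.81],[0,0,0],0],[[0,-1.65,0.4],[0,0,0],0]]' >/dev/null
python3 -m inch '[[[0,-1.7,-0.04],[0,0,0],0],[[0,-1.63,-0.48],[0,0,0],0],[[0,-1.45,-0.89],[0,0,0],0],[[0,-1.17,-1.23],[0,0,0],0],[[0,0,0],[0,0,0],0],[[0,0,0],[0,0,0],0],[[0,0,0],[0,0,0],0],[[0,0,0],[0,0,0],0]]'>/dev/null; python3 - <<'E'
from h import *
st()
s,k=snap('scene','s9'); s5=cv2.imread('pics/s5.png')
# strip along the rule (vise y -.0555..-.07, z .150), vise x from -0.03..0.105
def strip(im,y,z):
    xs=np.arange(-.035,.110,.002); r=[]
    for a in xs:
        u=proj(k,SH+XV@np.array([a+.172,y,z-.1248])); r.append(int(cv2.getRectSubPix(im,(1,1),tuple(map(float,u))).mean()))
    return r
print([int(round(1000*a)) for a in np.arange(-.035,.110,.002)])
for y in (-.072,-.066,-.060,-.054,-.048): print(y,strip(s5,y,.148)); print('   ',strip(s,y,.148))
E
```

```text
vise a,y,z mm [-111.8  -51.4  -62.5] F vise [-7.2 -2.1 -5.2] phi by y,z -142.1 clock 32.8
[-35, -33, -31, -29, -27, -25, -23, -21, -19, -17, -15, -13, -11, -9, -7, -5, -3, -1, 1, 3, 5, 7, 9, 11, 13, 15, 17, 19, 21, 23, 25, 27, 29, 31, 33, 35, 37, 39, 41, 43, 45, 47, 49, 51, 53, 55, 57, 59, 61, 63, 65, 67, 69, 71, 73, 75, 77, 79, 81, 83, 85, 87, 89, 91, 93, 95, 97, 99, 101, 103, 105, 107, 109]
-0.072 [88, 106, 136, 171, 192, 189, 181, 174, 176, 170, 165, 166, 182, 179, 167, 155, 157, 163, 168, 170, 170, 164, 165, 169, 171, 163, 160, 160, 155, 163, 169, 174, 186, 182, 171, 155, 144, 146, 154, 158, 149, 155, 167, 175, 169, 165, 162, 164, 158, 156, 158, 169, 179, 182, 180, 183, 176, 174, 176, 182, 182, 181, 185, 183, 184, 189, 194, 177, 143, 99, 92, 93, 93]
    [85, 105, 135, 170, 190, 187, 180, 174, 173, 169, 165, 167, 183, 178, 166, 154, 157, 164, 167, 169, 168, 163, 165, 169, 172, 162, 158, 158, 156, 164, 169, 175, 187, 182, 171, 155, 145, 147, 153, 158, 149, 156, 169, 175, 169, 163, 161, 165, 158, 156, 158, 169, 180, 182, 179, 181, 176, 174, 175, 181, 181, 182, 186, 182, 183, 188, 19
[... 2255 characters left out ...]
155, 177, 188, 191, 192, 192, 180, 159, 157, 171, 184, 193, 197, 198, 194, 183, 174, 174, 185, 202, 204, 198, 187, 178, 178, 188, 203, 203, 191, 176, 160, 145, 119, 96, 82, 81, 82, 84, 86, 88, 90, 90, 95, 106, 127, 157, 179, 192, 198, 197, 185, 172, 164, 170, 184, 193, 194, 170, 154, 150, 165, 173, 179, 183, 175, 151, 123, 100, 104, 112]
    [128, 129, 130, 155, 176, 187, 191, 192, 191, 181, 162, 155, 168, 182, 192, 194, 196, 193, 182, 169, 167, 176, 194, 195, 185, 166, 138, 108, 89, 80, 79, 86, 89, 88, 88, 92, 110, 142, 169, 183, 188, 190, 188, 189, 192, 194, 188, 182, 180, 185, 193, 198, 198, 186, 173, 164, 168, 183, 193, 193, 169, 154, 150, 165, 172, 177, 181, 176, 152, 124, 99, 101, 109]
```

```bash
python3 - <<'E'
from h import *
w=cv2.imread('pics/w6.png')
print('     ',list(range(284,318)))
for v in range(184,226,2): print(v,w[v,284:318].mean(1).astype(int).tolist())
for v in (178,184,188,192,200,206): 
    r=255-w[v].mean(1); 
    out=[]
    for u in (244,319,393):
        x=np.arange(u-5,u+6); ww=np.clip(r[x]-r[x].min()-20,0,None); out.append(round((x*ww).sum()/ww.sum(),2) if ww.sum() else 0)
    print(v,out)
print(w[200,284:300].tolist())
E
```

```text
[284, 285, 286, 287, 288, 289, 290, 291, 292, 293, 294, 295, 296, 297, 298, 299, 300, 301, 302, 303, 304, 305, 306, 307, 308, 309, 310, 311, 312, 313, 314, 315, 316, 317]
184 [238, 240, 241, 236, 105, 114, 240, 239, 239, 240, 239, 219, 166, 225, 240, 239, 240, 239, 237, 107, 120, 239, 240, 239, 240, 239, 221, 172, 222, 240, 240, 239, 239, 199]
186 [240, 240, 241, 238, 101, 94, 241, 240, 241, 241, 240, 240, 240, 241, 240, 240, 240, 240, 237, 105, 118, 240, 241, 240, 241, 240, 240, 240, 240, 241, 241, 239, 239, 200]
188 [240, 240, 241, 238, 104, 91, 224, 226, 224, 226, 229, 241, 241, 240, 241, 240, 240, 242, 238, 104, 111, 240, 241, 241, 242, 241, 241, 242, 240, 240, 241, 242, 241, 203]
190 [242, 241, 242, 240, 122, 101, 102, 98, 109, 162, 161, 160, 169, 241, 241, 242, 242, 240, 238, 99, 91, 242, 242, 242, 241, 242, 241, 243, 242, 242, 241, 242, 241, 203]
192 [241, 242, 241, 239, 196, 113, 113, 115, 117, 160, 162, 162, 172, 242, 241, 241, 241, 242, 241, 225, 206, 242, 241, 242, 242, 241, 242, 242, 241, 242, 242, 241, 240, 204]
194 [238, 239, 239, 238, 217, 114, 113, 110, 95, 159, 159, 
[... 2588 characters left out ...]
, 84, 81, 93, 102, 105, 107, 107, 108]
178 [np.float64(243.16), np.float64(318.43), np.float64(393.66)]
184 [np.float64(243.75), np.float64(318.45), np.float64(393.16)]
188 [np.float64(243.8), np.float64(318.45), np.float64(392.94)]
192 [np.float64(244.18), np.float64(318.44), np.float64(392.73)]
200 [np.float64(244.77), np.float64(316.92), np.float64(392.15)]
206 [np.float64(244.95), np.float64(316.96), np.float64(391.95)]
[[239, 240, 242], [240, 240, 242], [240, 241, 242], [239, 240, 240], [237, 237, 239], [148, 145, 150], [117, 114, 119], [120, 118, 119], [116, 115, 118], [115, 114, 117], [117, 114, 117], [118, 116, 120], [121, 117, 120], [120, 116, 120], [119, 115, 120], [120, 116, 118]]
```

The scene strips show the full-width lines at −14, 35.5 and 85.7, and the pointer has moved about 18.7 mm. From the w6 pixels the pointer centre started at about 31.2 mm, so it should be close to 50 mm now. I'll release and look from straight above before any correction.

```bash
python3 -m inch '[[[0,0,0],[0,0,0],30],[[0,0,0],[0,0,0],60],[[0,0,0],[0,0,0],60],[[0,0,-1.5],[0,0,0],60],[[0,0,-3.5],[0,0,0],60],[[0,0,-4.3],[0,0,0],60],[[0,0,-4.5],[0,0,0],60],[[0,0,-4.5],[0,0,0],60]]' 
python3 - <<'E'
from h import *
st(); go([.606,.286,.240],frame(-86),8)
E
```

```text
clock: 33.85
position: [0.6205, -0.1067, 0.2483]
eef_rot: [[0.069, -0.998, 0.003], [-0.998, -0.069, 0.001], [-0.001, -0.003, -1.0]]
contact_force: [0.1, -1.0, -1.1]
grip_width: 0.0514
grip_force: 0.0
vise a,y,z mm [-110.8  -50.2  123.5] F vise [-1.   0.  -1.1] phi by y,z 109.0 clock 33.85
turn/row [-0.02  0.01 -0.01]
[[-4.91, -0.16, 0.11], [-4.91, -0.16, 0.11], [-4.91, -0.16, 0.11], [-4.91, -0.16, 0.11], [-4.91, -0.16, 0.11], [-4.91, -0.16, 0.11], [-4.91, -0.16, 0.1], [-4.91, -0.16, 0.1]]
```

```bash
python3 -m inch '[[[-4.91,-0.16,0.1],[0,0,0],60],[[-4.91,-0.16,0.1],[0,0,0],60],[[-4.91,-0.16,0.1],[0,0,0],60],[[-4.91,-0.16,0.1],[0,0,0],60],[[-4.91,-0.16,0.1],[0,0,0],60],[[-4.91,-0.16,0.1],[0,0,0],60],[[-4.91,-0.16,0.1],[0,0,0],60],[[-4.91,-0.16,0.1],[0,0,0],60]]' >/dev/null
python3 -m inch '[[[0,0,0],[0,0,0],60],[[0,0,0],[0,0,0],60],[[0,0,0],[0,0,0],60],[[0,0,0],[0,0,0],60],[[0,0,0],[0,0,0],60],[[0,0,0],[0,0,0],60],[[0,0,0],[0,0,0],60],[[0,0,0],[0,0,0],60]]' 
python3 - <<'E'
from h import *
w,k=snap('wrist','w10'); np.set_printoptions(linewidth=250)
M=SH+XV@np.array([.0355+.172,-.062,.0225]); u,v=proj(k,M); print('mark50',u,v,'lines',[proj(k,SH+XV@np.array([a+.172,-.062,.0225])).round(1) for a in (.0857,-.014)], k['origin'])
u,v=int(u),int(v); g=w.mean(2).astype(int)
print('cols',u-30,u+34)
for y in range(v-20,v+21): print(y,g[y,u-30:u+34:2].tolist())
E
```

```text
clock: 35.85
position: [0.6065, 0.2859, 0.2376]
eef_rot: [[0.069, -0.998, 0.001], [-0.998, -0.069, 0.001], [-0.001, -0.001, -1.0]]
contact_force: [-0.2, -0.1, 0.2]
grip_width: 0.051
grip_force: 0.0
mark50 325.45829676713123 134.43856564906946 lines [array([325.3, 209. ]), array([325.7,  51.1])] [0.61199012 0.21530985 0.38039643]
cols 295 359
114 [152, 140, 141, 103, 99, 151, 156, 155, 156, 156, 151, 158, 157, 158, 160, 153, 90, 69, 71, 70, 66, 68, 59, 70, 70, 70, 77, 124, 143, 142, 141, 142]
115 [151, 153, 152, 113, 115, 128, 126, 132, 129, 129, 126, 129, 129, 131, 158, 155, 89, 71, 74, 70, 70, 70, 58, 66, 65, 70, 81, 127, 143, 142, 143, 140]
116 [154, 152, 151, 151, 129, 51, 51, 48, 48, 51, 51, 49, 48, 53, 158, 157, 85, 71, 72, 74, 68, 69, 59, 70, 66, 68, 79, 127, 140, 142, 138, 140]
117 [153, 153, 153, 151, 96, 101, 98, 99, 102, 99, 97, 98, 95, 100, 157, 157, 88, 71, 72, 68, 68, 64, 60, 68, 72, 69, 83, 125, 138, 138, 140, 139]
118 [152, 153, 152, 154, 101, 150, 156, 157, 157, 158, 156, 155, 157, 158, 158, 155, 90, 68, 70, 75, 69, 70, 58, 70, 71, 69, 85, 124, 138, 139, 136, 138]
119
[... 5044 characters left out ...]
 146, 202, 217, 226, 222, 222, 220, 221]
151 [174, 173, 177, 173, 173, 154, 157, 201, 201, 239, 236, 239, 240, 239, 240, 238, 240, 238, 240, 239, 239, 240, 237, 117, 146, 203, 219, 225, 221, 220, 222, 220]
152 [172, 175, 174, 170, 172, 154, 165, 240, 239, 240, 237, 239, 240, 240, 240, 238, 241, 239, 238, 240, 239, 240, 240, 115, 144, 204, 218, 227, 221, 221, 221, 221]
153 [175, 175, 172, 173, 174, 154, 163, 240, 239, 240, 236, 240, 239, 240, 240, 238, 240, 236, 238, 241, 238, 240, 240, 120, 144, 196, 216, 226, 223, 219, 222, 221]
154 [175, 172, 173, 172, 172, 157, 164, 240, 240, 239, 236, 240, 239, 241, 241, 238, 240, 237, 240, 239, 238, 240, 239, 121, 145, 184, 218, 227, 222, 221, 223, 220]
```

```bash
python3 - <<'E'
from h import *
np.set_printoptions(linewidth=250,precision=4,suppress=True)
w=cv2.imread('pics/w6.png').mean(2).astype(int)
for v in (226,230,234,240): print(v,'220:',w[v,220:246].tolist(),'280:',w[v,280:296].tolist())
k=arm.get_calibration('wrist'); s=arm.observe()
C=s['eef_rot'].T@np.array(k['orientation'])
R6=np.array([[.998,.07,.001],[.07,-.998,.001],[.001,-.001,-1]])
k6=dict(mtx=k['mtx'],origin=np.array([.64490556,.21031854,.37634516]),orientation=R6@C)
def vx(u,v,z): return (XV.T@(onz(k6,(u,v),z)-SH)+[-.172,0,.1248])*1000
for z in (.144,.147,.150): print('rule z',z,[vx(u,192,z)[:2].round(1) for u in (244.18,318.44,392.73)],'ptr',vx(290.4,193,.150).round(1))
for z in (.186,.192): print('face top',z,[vx(u,228,z)[:2].round(2) for u in (231,232,233,234,287,288,289)])
E
```

```text
226 220: [88, 201, 211, 215, 214, 218, 215, 216, 216, 213, 185, 118, 94, 93, 92, 90, 93, 95, 90, 90, 92, 96, 93, 96, 95, 133] 280: [223, 220, 222, 221, 220, 219, 206, 208, 209, 212, 214, 211, 213, 210, 212, 208]
230 220: [88, 152, 225, 225, 226, 226, 227, 226, 227, 226, 206, 146, 91, 93, 91, 88, 89, 92, 92, 88, 92, 94, 88, 90, 93, 124] 280: [217, 216, 217, 218, 218, 216, 208, 225, 225, 228, 228, 228, 228, 228, 226, 227]
234 220: [83, 111, 227, 224, 225, 225, 228, 226, 225, 227, 223, 161, 95, 95, 90, 90, 91, 89, 87, 92, 91, 89, 89, 90, 86, 112] 280: [225, 224, 226, 224, 224, 222, 193, 223, 226, 227, 227, 227, 228, 228, 225, 226]
240 220: [82, 85, 173, 144, 225, 224, 228, 225, 228, 227, 225, 191, 130, 89, 91, 89, 85, 86, 91, 89, 81, 86, 88, 92, 88, 88] 280: [220, 222, 218, 219, 220, 217, 183, 220, 224, 225, 225, 226, 228, 227, 226, 225]
rule z 0.144 [array([ 85.7, -62.6]), array([ 34.3, -62.7]), array([-17.1, -62.7])] ptr [ 53.2 -62.8 150. ]
rule z 0.147 [array([ 85., -63.]), array([ 34.3, -63.1]), array([-16.5, -63.2])] ptr [ 53.2 -62.8 150. ]
rule z 0.15 [array([ 84.3, -63.5]), array([ 34.2, -63.5]), array([-15.9, -63.6])] ptr [ 53.2 -62.8 150. ]
face top 0.186 [array([ 85.03, -47.66]), array([ 84.45, -47.66]), array([ 83.86, -47.66]), array([ 83.27, -47.66]), array([ 52.26, -47.7 ]), array([ 51.67, -47.7 ]), array([ 51.09, -47.71])]
face top 0.192 [array([ 83.35, -49.2 ]), array([ 82.79, -49.2 ]), array([ 82.22, -49.21]), array([ 81.65, -49.21]), array([ 51.61, -49.25]), array([ 51.04, -49.25]), array([ 50.48, -49.25])]
```

From w10: lines at rows 116.5, 132.6 (50 mm) and 148.3, with the pointer centred at row 132.0. That puts the opening at 50.2 ± 0.2 mm. Next I check that the crank is still home and the bystanders are in place.

```bash
python3 - <<'E'
from h import *
s,ks=snap('scene','s11'); d,kd=snap('side','d11'); s5=cv2.imread('pics/s5.png'); d7=cv2.imread('pics/d7.png'); s7=cv2.imread('pics/s7.png')
xs=np.arange(-.214,-.146,.002)
def prof(im,k,yo,zo): return [int(cv2.getRectSubPix(im,(1,1),tuple(map(float,proj(k,SH+XV@np.array([a+.172,yo,zo]))))).mean()) for a in xs]
print([int(round(a*1000)) for a in xs])
for n,im,k in (('s5',s5,ks),('s7',s7,ks),('s11',s,ks),('d7',d7,kd),('d11',d,kd)):
    print(n,prof(im,k,0,.014)); print('   ',prof(im,k,-.012,.006) if n[0]=='s' else prof(im,k,.012,.006))
for n,a,b in (('scene',s,cv2.imread('pics/scene0.png')),('side',d,cv2.imread('pics/side0.png'))):
    m=(cv2.absdiff(cv2.GaussianBlur(a,(3,3),0),cv2.GaussianBlur(b,(3,3),0)).max(2)>40).astype(np.uint8)
    N,l,stt,c=cv2.connectedComponentsWithStats(m); print(n,[stt[i].tolist() for i in range(1,N) if stt[i][4]>25])
E
```

```text
[-214, -212, -210, -208, -206, -204, -202, -200, -198, -196, -194, -192, -190, -188, -186, -184, -182, -180, -178, -176, -174, -172, -170, -168, -166, -164, -162, -160, -158, -156, -154, -152, -150, -148]
s5 [58, 58, 58, 58, 55, 56, 58, 57, 55, 58, 59, 57, 57, 57, 56, 55, 56, 58, 58, 56, 57, 60, 72, 85, 95, 96, 97, 96, 93, 85, 69, 58, 57, 61]
    [62, 61, 61, 59, 59, 59, 59, 59, 59, 59, 60, 61, 61, 60, 59, 60, 64, 67, 69, 70, 72, 75, 76, 74, 76, 76, 73, 70, 65, 62, 61, 62, 61, 60]
s7 [88, 81, 80, 84, 89, 91, 92, 93, 91, 92, 92, 93, 94, 92, 92, 93, 93, 94, 93, 89, 85, 88, 95, 98, 99, 100, 100, 98, 96, 87, 71, 63, 63, 64]
    [91, 91, 92, 92, 92, 94, 93, 94, 95, 95, 92, 92, 93, 94, 95, 93, 92, 92, 90, 91, 88, 81, 76, 77, 78, 77, 76, 71, 61, 60, 62, 63, 63, 63]
s11 [53, 53, 54, 54, 54, 55, 55, 54, 55, 55, 55, 57, 55, 56, 56, 56, 54, 55, 56, 56, 56, 57, 57, 56, 54, 57, 58, 57, 56, 56, 56, 55, 56, 59]
    [64, 63, 63, 64, 64, 62, 64, 63, 64, 65, 64, 65, 63, 62, 65, 63, 64, 64, 65, 68, 70, 67, 61, 62, 60, 61, 62, 61, 61, 61, 62, 63, 62, 63]
d7 [91, 93, 88, 72, 54, 47, 46, 45, 48, 48, 47, 4
[... 1212 characters left out ...]
4, 141, 10144], [217, 0, 50, 97, 3180], [0, 88, 82, 251, 11788], [233, 125, 22, 16, 87], [259, 128, 18, 15, 142], [262, 135, 57, 54, 1016], [233, 144, 7, 10, 43], [243, 144, 18, 7, 68], [56, 148, 10, 10, 31], [313, 188, 61, 52, 778], [245, 193, 34, 22, 306], [106, 207, 80, 109, 4096], [66, 215, 7, 8, 26], [232, 220, 79, 120, 3953], [323, 231, 50, 35, 675], [320, 253, 18, 13, 81], [371, 252, 9, 8, 41], [6, 264, 11, 6, 33], [279, 270, 5, 10, 34], [10, 272, 19, 62, 512], [385, 289, 50, 80, 1496], [0, 305, 88, 105, 2738], [203, 307, 74, 109, 4013], [148, 308, 18, 56, 579], [73, 310, 58, 34, 1079], [128, 316, 11, 34, 190], [181, 355, 69, 69, 1700], [52, 400, 10, 13, 82], [52, 419, 177, 61, 6719]]
```

```bash
python3 -m inch '[[[2.6,0.35,0],[0,0,0],60],[[3,0.35,0],[0,0,0],60],[[3,0.35,0],[0,0,0],60],[[3,0.35,0],[0,0,0],60],[[3,0.35,0],[0,0,0],60],[[3,0.35,0],[0,0,0],60],[[2.6,0.35,0],[0,0,0],60],[[0.6,0.3,0],[0,0,0],60]]' >/dev/null
python3 -m inch '[[[0,0,0],[0,0,0],60],[[0,0,0],[0,0,0],60],[[0,0,0],[0,0,0],60],[[0,0,0],[0,0,0],60],[[0,0,0],[0,0,0],60],[[0,0,0],[0,0,0],60],[[0,0,0],[0,0,0],60],[[0,0,0],[0,0,0],60]]' 
python3 - <<'E'
from h import *
w,k=snap('wrist','w12'); g=w.mean(2).astype(int)
p=lambda a,y,z:proj(k,SH+XV@np.array([a+.172,y,z]))
for a in (-.208,-.172,-.149): print(a,p(a,0,.015).round(1))
u=int(p(-.172,0,.015)[0]); v0=int(p(-.208,0,.015)[1]); v1=int(p(-.145,0,.015)[1]); print('cols',u-28,'step 4')
for v in range(min(v0,v1)-2,max(v0,v1)+3,1): print(v,g[v,u-28:u+32:4].tolist())
E
```

```text
clock: 38.0
position: [0.5933, 0.0765, 0.2373]
eef_rot: [[0.068, -0.998, 0.001], [-0.998, -0.068, 0.001], [-0.001, -0.001, -1.0]]
contact_force: [-1.0, -0.7, -0.7]
grip_width: 0.0511
grip_force: 0.0
-0.208 [377.9  77.7]
-0.172 [375.5 135.3]
-0.149 [374.  169.5]
cols 347 step 4
75 [47, 39, 49, 49, 48, 69, 65, 69, 62, 67, 64, 68, 50, 62, 56]
76 [47, 45, 49, 48, 50, 63, 63, 67, 59, 62, 70, 66, 46, 46, 56]
77 [49, 50, 46, 49, 50, 64, 66, 66, 62, 63, 68, 71, 46, 44, 57]
78 [47, 49, 46, 50, 47, 64, 67, 68, 66, 65, 67, 66, 49, 46, 53]
79 [45, 47, 49, 50, 48, 67, 67, 69, 60, 63, 65, 67, 49, 46, 57]
80 [49, 51, 50, 52, 51, 66, 65, 70, 64, 63, 67, 68, 48, 48, 51]
81 [53, 52, 46, 49, 51, 67, 64, 65, 63, 66, 66, 65, 47, 51, 53]
82 [51, 52, 50, 51, 53, 64, 64, 70, 63, 64, 65, 65, 45, 45, 49]
83 [48, 51, 49, 53, 52, 68, 70, 69, 64, 67, 67, 64, 49, 44, 46]
84 [52, 50, 53, 48, 57, 67, 66, 66, 59, 68, 67, 72, 45, 51, 47]
85 [50, 52, 52, 50, 54, 67, 63, 69, 63, 64, 67, 66, 49, 52, 45]
86 [46, 50, 46, 50, 56, 69, 67, 70, 64, 68, 70, 68, 49, 50, 46]
87 [51, 48, 49, 51, 53, 67, 68, 68, 65, 64, 67, 72, 49
[... 5457 characters left out ...]
70, 75, 78, 76]
169 [79, 78, 80, 80, 76, 75, 77, 80, 79, 73, 74, 77, 75, 72, 78]
170 [89, 91, 91, 86, 90, 89, 88, 85, 81, 80, 82, 87, 83, 88, 86]
171 [115, 115, 113, 113, 113, 115, 113, 108, 94, 91, 94, 110, 106, 113, 110]
172 [135, 133, 131, 130, 132, 129, 131, 132, 102, 101, 99, 131, 133, 132, 130]
173 [146, 147, 147, 145, 145, 145, 150, 147, 99, 105, 105, 147, 147, 149, 149]
174 [164, 162, 163, 163, 161, 158, 162, 163, 108, 105, 107, 161, 160, 164, 163]
175 [170, 170, 170, 170, 169, 170, 168, 166, 107, 107, 105, 171, 169, 170, 169]
176 [168, 172, 168, 167, 170, 170, 170, 168, 110, 105, 107, 170, 169, 171, 169]
177 [171, 168, 169, 170, 172, 170, 167, 170, 105, 109, 107, 170, 173, 167, 171]
```

The close check shows a bright band of bare hexagon at rows 128–134 between boss and collar. So the crank has crept out about 4 mm. I'll push it home with the shut fingers against the back of the arm, on the axis.

```bash
python3 - <<'E'
from h import *
T=lambda a,z:SH+XV@np.array([a,0,z])
go(T(-.098,.112),frame(-86),8); go(T(-.098,-.010),frame(-86),8,T(-.098,.112),frame(-86))
E
```

```text
turn/row [-0.01  0.01 -0.01]
[[2.15, 0.45, 0.0], [2.15, 0.45, 0.0], [2.15, 0.45, 0.0], [2.15, 0.45, 0.0], [2.15, 0.45, 0.0], [2.15, 0.45, 0.01], [2.15, 0.45, 0.01], [2.15, 0.45, 0.01]]
turn/row [0. 0. 0.]
[[0.0, 0.0, 1.52], [0.0, 0.0, 1.52], [0.0, 0.0, 1.52], [0.0, 0.0, 1.52], [0.0, 0.0, 1.52], [0.0, 0.0, 1.52], [0.0, 0.0, 1.52], [0.0, 0.0, 1.52]]
```

```bash
python3 -m inch '[[[2.15,0.45,0],[0,0,0],30],[[2.15,0.45,0],[0,0,0],0],[[2.15,0.45,0],[0,0,0],0],[[2.15,0.45,0],[0,0,0],0],[[2.15,0.45,0],[0,0,0],0],[[2.15,0.45,0],[0,0,0],0],[[2.15,0.45,0],[0,0,0],0],[[2.15,0.45,0],[0,0,0],0]]' 20
python3 - <<'E'
from h import *
st(); w,k=snap('wrist','w13'); g=w.max(2)
p=lambda a,y,z:proj(k,SH+XV@np.array([a,y,z])).round(0).tolist()
print('axis -100',p(-.1,0,0),'grip@-144',p(-.155,-.053,-.038),p(-.06,-.053,-.038),'grip@-120',p(-.155,-.0325,-.056),p(-.06,-.0325,-.056))
for v in range(130,300,10): print(v,''.join('#' if x<45 else '+' if x<75 else '-' if x<110 else '.' for x in g[v,200:500:4]))
E
```

```text
clock: 39.05
position: [0.5689, -0.0991, 0.237]
eef_rot: [[0.068, -0.998, 0.001], [-0.998, -0.068, 0.001], [-0.001, -0.001, -1.0]]
contact_force: [-0.0, -0.5, -0.1]
grip_width: -0.0
grip_force: 0.0
vise a,y,z mm [-99.6   0.8 112.2] F vise [-0.5  0.1 -0.1] phi by y,z 89.7 clock 39.05
axis -100 [322.0, 233.0] grip@-144 [260.0, 159.0] [265.0, 264.0] grip@-120 [286.0, 158.0] [289.0, 257.0]
130 ...........................................................................
140 ........................---................................................
150 ...........................................................................
160 .......................----................................................
170 ...................+++++++.................................................
180 ...................+++++++.................................................
190 ...................+++++++.................................................
200 ...................-++++++.................................................
210 ....................++++++.................................................
220 ....................++++++.................................................
230 ....................++++++.................................................
240 ....................++++++...............-.................................
250 ....................++++++.................................................
260 ...................++++++++.............-..................................
270 ....................--+++++-............-..................................
280 .....................-----++--+++---....-..................................
290 ........................----.-##----.......................................
```

```bash
python3 -m inch '[[[0,0,1.52],[0,0,0],0],[[0,0,1.52],[0,0,0],0],[[0,0,1.52],[0,0,0],0],[[0,0,1.52],[0,0,0],0],[[0,0,1.52],[0,0,0],0],[[0,0,1.52],[0,0,0],0],[[0,0,1.52],[0,0,0],0],[[0,0,1.52],[0,0,0],0]]'
python3 -m inch '[[[-0.5,0,0],[0,0,0],0],[[-0.5,0,0],[0,0,0],0],[[-0.5,0,0],[0,0,0],0],[[-0.5,0,0],[0,0,0],0],[[-0.3,0,0],[0,0,0],0],[[-0.2,0,0],[0,0,0],0],[[-0.2,0,0],[0,0,0],0],[[0,0,0],[0,0,0],0]]'; python3 -c "
from h import *
st()"
```

```text
clock: 40.1
position: [0.5693, -0.0974, 0.1144]
eef_rot: [[0.069, -0.998, 0.001], [-0.998, -0.069, 0.001], [-0.001, -0.001, -1.0]]
contact_force: [0.2, 0.5, -0.6]
grip_width: -0.0001
grip_force: 0.0
clock: 41.1
position: [0.5674, -0.0704, 0.1154]
eef_rot: [[0.069, -0.998, 0.001], [-0.998, -0.069, 0.001], [-0.001, -0.001, -1.0]]
contact_force: [-1.2, 0.4, 0.3]
grip_width: 0.0003
grip_force: 0.0
vise a,y,z mm [-70.8   0.2  -9.4] F vise [0.5 1.1 0.3] phi by y,z 89.0 clock 41.1
```

```bash
python3 -m inch '[[[-0.15,0,0],[0,0,0],0],[[-0.15,0,0],[0,0,0],0],[[-0.15,0,0],[0,0,0],0],[[-0.1,0,0],[0,0,0],0],[[0,0,0],[0,0,0],0],[[0,0,0],[0,0,0],0],[[0,0,0],[0,0,0],0],[[0,0,0],[0,0,0],0]]'; python3 -c "
from h import *
st()"
python3 -m inch '[[[-0.1,0,0],[0,0,0],0],[[-0.1,0,0],[0,0,0],0],[[-0.1,0,0],[0,0,0],0],[[0,0,0],[0,0,0],0],[[0,0,0],[0,0,0],0],[[0,0,0],[0,0,0],0],[[0,0,0],[0,0,0],0],[[0,0,0],[0,0,0],0]]'; python3 -c "
from h import *
st()"
```

```text
clock: 42.1
position: [0.567, -0.0667, 0.1159]
eef_rot: [[0.068, -0.998, 0.001], [-0.998, -0.068, -0.001], [0.001, -0.001, -1.0]]
contact_force: [-0.7, -7.2, 0.4]
grip_width: -0.0001
grip_force: 3.3
vise a,y,z mm [-67.1   0.4  -8.9] F vise [-7.1  1.2  0.4] phi by y,z 88.4 clock 42.1
clock: 43.1
position: [0.5672, -0.0652, 0.1167]
eef_rot: [[0.068, -0.998, 0.002], [-0.998, -0.068, -0.004], [0.004, -0.002, -1.0]]
contact_force: [0.5, -11.5, 2.4]
grip_width: 0.0
grip_force: 5.8
vise a,y,z mm [-65.7   0.1  -8.1] F vise [-11.5   0.3   2.4] phi by y,z 89.8 clock 43.1
```

```bash
python3 -m inch '[[[-0.15,0,0],[0,0,0],0],[[-0.15,0,0],[0,0,0],0],[[0,0,0],[0,0,0],0],[[0,0,0],[0,0,0],0],[[0,0,0],[0,0,0],0],[[0,0,0],[0,0,0],0],[[0,0,0],[0,0,0],0],[[0,0,0],[0,0,0],0]]'>/dev/null; python3 -c "
from h import *
st()"
python3 -m inch '[[[-0.15,0,0],[0,0,0],0],[[-0.15,0,0],[0,0,0],0],[[0,0,0],[0,0,0],0],[[0,0,0],[0,0,0],0],[[0,0,0],[0,0,0],0],[[0,0,0],[0,0,0],0],[[0,0,0],[0,0,0],0],[[0,0,0],[0,0,0],0]]'>/dev/null; python3 - <<'E'
from h import *
st(); w,k=snap('wrist','w14'); g=w.mean(2).astype(int)
p=lambda a,y,z:proj(k,SH+XV@np.array([a+.172,y,z]))
for a in (-.208,-.172,-.149): print(a,p(a,0,.015).round(1))
c=p(-.172,0,.015); u=int(c[0])
for v in range(int(c[1])-16,min(480,int(c[1])+40),2): print(v,g[v,u-40:u+42:6].tolist())
E
```

```text
vise a,y,z mm [-64.8  -0.5  -7.1] F vise [-18.2   0.5   3.7] phi by y,z 91.8 clock 44.1
vise a,y,z mm [-64.2  -0.6  -6. ] F vise [-26.2   0.4   6.9] phi by y,z 92.2 clock 45.1
-0.208 [325.  379.4]
-0.172 [324.8 446.3]
-0.149 [324.7 484.7]
430 [27, 25, 30, 27, 30, 30, 31, 30, 28, 29, 28, 28, 26, 27]
432 [26, 28, 28, 29, 30, 32, 29, 29, 30, 31, 32, 26, 31, 29]
434 [27, 29, 28, 28, 32, 31, 30, 24, 31, 29, 31, 27, 33, 29]
436 [30, 29, 35, 29, 29, 32, 35, 27, 28, 30, 28, 30, 27, 30]
438 [31, 28, 30, 28, 33, 31, 26, 29, 30, 28, 30, 32, 31, 29]
440 [29, 28, 27, 33, 33, 26, 35, 28, 28, 32, 28, 33, 28, 31]
442 [30, 24, 28, 35, 31, 25, 32, 34, 29, 28, 30, 31, 26, 31]
444 [33, 25, 32, 30, 30, 30, 32, 29, 31, 28, 29, 31, 31, 31]
446 [29, 29, 32, 24, 30, 31, 30, 29, 30, 27, 27, 29, 29, 30]
448 [30, 29, 32, 31, 30, 30, 31, 33, 30, 30, 30, 31, 28, 29]
450 [32, 28, 30, 28, 32, 31, 29, 28, 31, 28, 28, 30, 25, 28]
452 [29, 30, 30, 28, 28, 31, 33, 31, 30, 31, 28, 31, 28, 29]
454 [27, 32, 25, 27, 32, 30, 30, 30, 26, 31, 33, 30, 30, 33]
456 [24, 28, 27, 29, 31, 30, 29, 27, 32, 26, 30, 28, 32, 26]
458 [27, 29, 29, 31, 33, 31, 33, 25, 32, 31, 31, 30, 27, 28]
460 [26, 31, 33, 28, 30, 30, 31, 35, 29, 31, 28, 29, 26, 31]
462 [29, 28, 34, 28, 32, 28, 31, 29, 33, 33, 27, 31, 28, 28]
464 [28, 29, 31, 25, 28, 27, 27, 29, 30, 31, 30, 29, 29, 28]
466 [27, 31, 30, 26, 24, 30, 24, 31, 30, 30, 31, 31, 28, 24]
468 [27, 30, 33, 29, 34, 31, 27, 30, 22, 27, 30, 27, 28, 28]
470 [21, 30, 26, 31, 28, 30, 26, 29, 31, 31, 31, 31, 29, 28]
472 [27, 31, 30, 26, 33, 31, 30, 20, 30, 28, 34, 30, 27, 23]
474 [25, 31, 31, 28, 29, 31, 31, 32, 28, 30, 32, 30, 31, 26]
476 [28, 31, 34, 27, 27, 29, 30, 29, 34, 27, 25, 30, 30, 30]
478 [27, 30, 31, 30, 29, 29, 32, 28, 29, 27, 30, 27, 27, 26]
```

```bash
python3 -m inch '[[[0.6,0,0],[0,0,0],0],[[1.5,0,0],[0,0,0],0],[[1.5,0,-1],[0,0,0],0],[[0,0,-4],[0,0,0],0],[[0,0,-4.3],[0,0,0],0],[[0,0,-3.3],[0,0,0],0],[[-3.5,0,0],[0,0,0],0],[[-4.5,0,0],[0,0,0],0]]' >/dev/null
python3 -m inch '[[[-4.5,0,0],[0,0,0],0],[[-4.5,0,0],[0,0,0],0],[[0,0,0],[0,0,0],0],[[0,0,0],[0,0,0],0],[[0,0,0],[0,0,0],0],[[0,0,0],[0,0,0],0],[[0,0,0],[0,0,0],0],[[0,0,0],[0,0,0],0]]' 
cat > gap.py <<'E'
from h import *
w,k=snap('wrist'); g=w.mean(2).astype(int)
p=lambda a,y,z:proj(k,SH+XV@np.array([a+.172,y,z]))
for a in (-.18,-.172,-.149): print(a,p(a,0,.015).round(1))
c=p(-.172,0,.015); u=int(c[0])
for v in range(int(c[1])-16,int(c[1])+12): print(v,g[v,u-24:u+26:4].tolist())
E
python3 gap.py
```

```text
clock: 47.15
position: [0.5571, 0.0772, 0.2417]
eef_rot: [[0.068, -0.998, 0.001], [-0.998, -0.068, 0.001], [-0.001, -0.001, -1.0]]
contact_force: [-1.3, -0.1, 0.4]
grip_width: -0.0004
grip_force: 0.0
-0.18 [322.7 118.2]
-0.172 [322.7 130.5]
-0.149 [322.7 164.3]
114 [65, 59, 60, 73, 72, 71, 69, 70, 70, 72, 55, 54, 57]
115 [77, 54, 60, 73, 71, 74, 73, 68, 77, 73, 55, 54, 57]
116 [77, 56, 54, 70, 71, 70, 73, 72, 70, 72, 59, 53, 55]
117 [73, 56, 55, 72, 73, 70, 69, 68, 72, 73, 57, 54, 57]
118 [76, 56, 56, 71, 73, 74, 69, 69, 72, 72, 56, 56, 55]
119 [77, 58, 57, 73, 72, 72, 70, 70, 70, 71, 58, 58, 58]
120 [76, 57, 56, 71, 67, 75, 75, 66, 69, 73, 53, 56, 55]
121 [74, 57, 53, 70, 68, 68, 71, 72, 67, 70, 56, 58, 56]
122 [76, 59, 56, 68, 72, 71, 71, 71, 74, 67, 58, 55, 54]
123 [78, 61, 59, 73, 70, 77, 71, 71, 68, 73, 57, 55, 53]
124 [75, 73, 55, 75, 69, 72, 70, 69, 71, 68, 57, 52, 54]
125 [73, 77, 58, 73, 72, 74, 74, 73, 73, 73, 57, 55, 53]
126 [79, 75, 59, 69, 74, 66, 73, 67, 68, 63, 57, 54, 55]
127 [80, 74, 52, 81, 85, 101, 101, 103, 103, 71, 54, 57, 57]
128 [78, 73, 52, 119, 120, 159, 156, 159, 156, 98, 67, 52, 54]
129 [75, 75, 58, 110, 112, 140, 142, 141, 144, 100, 100, 49, 54]
130 [82, 78, 60, 80, 81, 93, 95, 94, 92, 78, 81, 52, 68]
131 [83, 82, 77, 64, 65, 63, 66, 68, 66, 63, 60, 56, 87]
132 [83, 83, 83, 78, 66, 61, 84, 82, 66, 63, 63, 53, 83]
133 [82, 84, 83, 99, 81, 66, 106, 103, 66, 64, 61, 55, 80]
134 [83, 81, 78, 96, 95, 66, 106, 107, 65, 66, 60, 54, 82]
135 [82, 87, 83, 96, 103, 82, 105, 90, 65, 61, 62, 57, 89]
136 [82, 81, 81, 97, 102, 110, 104, 68, 67, 65, 61, 55, 85]
137 [83, 85, 84, 95, 102, 105, 107, 71, 65, 63, 60, 58, 83]
138 [86, 83, 88, 96, 103, 107, 108, 66, 67, 68, 59, 56, 90]
139 [83, 86, 88, 97, 102, 108, 113, 69, 69, 64, 61, 54, 86]
140 [80, 85, 88, 95, 101, 109, 110, 68, 70, 68, 61, 56, 89]
141 [81, 86, 85, 97, 103, 109, 113, 70, 67, 67, 60, 56, 87]
```

The push took the gap from about 4.5 mm to under 2 mm at the top. What remains matches the crank sagging in the socket's play with the mouth's lower edge on the collar, since the push ended on a stiff 26 N stop. A last check of the pointer, then hand in.

```bash
python3 - <<'E'
from h import *
s,k=snap('scene','s15'); s11=cv2.imread('pics/s11.png'); s9=cv2.imread('pics/s9.png')
def strip(im,y): return [int(cv2.getRectSubPix(im,(1,1),tuple(map(float,proj(k,SH+XV@np.array([a+.172,y,.0232]))))).mean()) for a in np.arange(.011,.050,.002)]
for y in (-.06,-.054,-.048): print(y,strip(s9,y),strip(s11,y),strip(s,y),sep='\n')
# bench objects: compare boxes of bystanders with the first picture
a,b=[cv2.GaussianBlur(x,(3,3),0) for x in (s,cv2.imread('pics/scene0.png'))]
for n,(x0,y0,x1,y1) in dict(glue=(118,262,150,315),tape=(170,330,216,367),driver=(220,328,302,357),rest=(343,332,388,376),case=(428,305,470,352)).items(): print(n,round(float(cv2.absdiff(a,b)[y0:y1,x0:x1].mean()),1))
d,kd=snap('side','d15'); a,b=[cv2.GaussianBlur(x,(3,3),0) for x in (d,cv2.imread('pics/side0.png'))]
for n,(x0,y0,x1,y1) in dict(spanner=(256,242,294,302),battery=(208,222,236,244)).items(): print(n,round(float(cv2.absdiff(a,b)[y0:y1,x0:x1].mean()),1))
E
```

```text
-0.06
[220, 215, 204, 199, 211, 217, 210, 197, 194, 206, 202, 175, 136, 154, 188, 216, 213, 208, 209, 217]
[126, 124, 118, 116, 121, 126, 121, 113, 112, 121, 122, 113, 96, 112, 153, 198, 209, 210, 213, 222]
[222, 218, 207, 201, 216, 221, 212, 200, 198, 209, 204, 177, 139, 157, 191, 219, 217, 212, 212, 221]
-0.054
[223, 221, 207, 175, 144, 137, 135, 135, 122, 114, 112, 112, 104, 108, 135, 186, 212, 221, 221, 220]
[130, 130, 129, 127, 121, 109, 98, 95, 94, 93, 92, 96, 90, 97, 128, 181, 210, 221, 222, 222]
[226, 223, 209, 177, 145, 139, 137, 137, 126, 118, 115, 114, 105, 111, 139, 187, 213, 223, 223, 222]
-0.048
[195, 185, 166, 138, 108, 89, 80, 79, 86, 89, 88, 88, 92, 110, 142, 169, 183, 188, 190, 188]
[124, 120, 113, 107, 97, 83, 69, 59, 57, 57, 58, 57, 66, 95, 140, 171, 185, 190, 192, 191]
[197, 188, 170, 142, 109, 89, 82, 82, 88, 91, 92, 97, 103, 119, 144, 172, 186, 191, 192, 192]
glue 2.1
tape 2.1
driver 2.1
rest 2.0
case 1.7
spanner 8.2
battery 4.9
```

```bash
python3 -c "
from workcell import arm
print(arm.close_job())"
```

```text
the job is handed in; nothing more can be done
None
```

I handed in the job at about 47 s: the jaws measure about 50.2 mm open and no bystander was moved as far as the cameras show. The crank crept out about 4 mm while winding and I pushed it back to a firm stop, but a gap of just under 2 mm still shows at the top of the socket (I read that as sag, but could not see the lower edge).

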